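Scoop chestnuts into the weighing bowl

TASK

Pick the scoop out of the utensil tray, scoop chestnuts from the white tub and tip at least three of them into the steel bowl on the scale; never touch the chestnuts with the fingers or drop one on the counter, and leave any others in the tub. Then put the scoop back in the middle of the tray, flat on the tray's floor, with the bowl still upright on the scale and the other tools, the jar and the nozzle left where they were.

Things in the scene. Friction and masses are not known exactly. Their poses are not given: they have to be found in the camera images.
- scoop: Flat-bottomed steel hand scoop, 0.16 kg. Origin: centre of the pan's flat underside; x forward to the open lip, z up. Pan x -50 to +50 mm, 101 wide outside, 96 inside, floor 2.5 thick. Side walls 34 mm high from the back to x -12, sloping to 7 mm at x +42; back wall 36 high. From the back wall (foot at x -56, z 28) a straight handle rises backwards in the xz plane, 65 deg above the floor.
- scoop_grip (a point): Point on the handle's centre line in its flat-sided black grip: x -83.5, y 0, z +87 mm in the scoop's frame, 65 mm along the handle from its foot. The black grip is 18 mm wide (along y), 24 mm deep, and runs from 40 to 105 mm along the handle; below it is a thin steel neck. Grip hard: it can turn in the fingers when pushed or jerked. Axes as the scoop's.
- scoop_lip (a point): Middle of the scoop's lip, on the underside (x +50 mm in the scoop's frame). The floor's last 35 mm thin down to 0.7 mm here. Axes as the scoop's.
- tray: Aluminium utensil tray, 320 (x) x 264 (y) x 25 mm, walls and floor 4 mm, fixed to the counter; the scoop and three other tools lie in it. Origin: centre of its underside.
- tub: White plastic food tub holding five chestnuts, 270 (x) x 128 (y) x 50 mm high, walls and floor 4 mm (inside 262 x 120, inner floor at z = 4 mm, with 45 deg fillets 12 mm high along the foot of both end walls), fixed to the counter. Origin: centre of its underside; x is its length and points roughly away from the robot.
- scale: White digital kitchen scale with a square steel platform, fixed. Origin: under the platform's centre; the platform's top is 35 mm up. Its display end points to its own -x.
- bowl: Round stainless bowl, 65 mm high, 170 mm across the rim, 76 mm across the foot, wall 3 mm, 0.22 kg, standing loose on the scale. Origin: centre of its underside; z up.
- chestnut1: Peeled chestnut, light brown, an egg shape 26 mm thick and 29 mm long, about 12 g, loose; starts in the half of the tub towards the tub's +x. Origin: centre of its thick end, 13 mm from its surface; x points to its tip.
- chestnut2: Peeled chestnut, light brown, an egg shape 26 mm thick and 29 mm long, about 12 g, loose; starts in the half of the tub towards the tub's +x. Origin: centre of its thick end, 13 mm from its surface; x points to its tip.
- chestnut3: Peeled chestnut, light brown, an egg shape 26 mm thick and 29 mm long, about 12 g, loose; starts in the half of the tub towards the tub's +x. Origin: centre of its thick end, 13 mm from its surface; x points to its tip.
- chestnut4: Peeled chestnut, light brown, an egg shape 26 mm thick and 29 mm long, about 12 g, loose; starts in the half of the tub towards the tub's +x. Origin: centre of its thick end, 13 mm from its surface; x points to its tip.
- chestnut5: Peeled chestnut, light brown, an egg shape 26 mm thick and 29 mm long, about 12 g, loose; starts in the half of the tub towards the tub's +x. Origin: centre of its thick end, 13 mm from its surface; x points to its tip.
- brush: Pastry brush with wooden handle lying in the tray, 200 mm long, 42 mm wide, 20 mm high. Bystander. Origin: under its middle, x along it.
- palette_knife: Palette knife with black handle lying in the tray, 255 mm long, 26 mm wide, 14 mm high. Bystander. Origin: under its middle, x towards the blade.
- cutter: Round steel pastry cutter lying in the tray in front of the scoop, 56 mm across, 30 mm high. Bystander. Origin: centre of its underside.
- jar: Small amber jar with a red lid on the counter, 52 mm across, 75 mm high. Bystander. Origin: centre of its underside.
- nozzle: Steel piping nozzle, a cone standing on the counter, 33 mm across, 50 mm high. Bystander. Origin: centre of its underside.
Things that resemble listed ones, but are neither listed nor needed, are in the scene too. Leave any pink look-alike of the scoop alone.

How it is judged:
On the way, in this order (a step that is already met when the one before it is completed fails the run):
1. the scoop, carrying at least one chestnut, is lifted clear above the tub's rim (height (world z) of scoop above 0.065 m and ((x of chestnut1 in the frame of scoop between -0.05 and 0.055 m and y of chestnut1 in the frame of scoop between -0.05 and 0.05 m and z of chestnut1 in the frame of scoop between 0 and 0.06 m) or (x of chestnut2 in the frame of scoop between -0.05 and 0.055 m and y of chestnut2 in the frame of scoop between -0.05 and 0.05 m and z of chestnut2 in the frame of scoop between 0 and 0.06 m) or (x of chestnut3 in the frame of scoop between -0.05 and 0.055 m and y of chestnut3 in the frame of scoop between -0.05 and 0.05 m and z of chestnut3 in the frame of scoop between 0 and 0.06 m) or (x of chestnut4 in the frame of scoop between -0.05 and 0.055 m and y of chestnut4 in the frame of scoop between -0.05 and 0.05 m and z of chestnut4 in the frame of scoop between 0 and 0.06 m) or (x of chestnut5 in the frame of scoop between -0.05 and 0.055 m and y of chestnut5 in the frame of scoop between -0.05 and 0.05 m and z of chestnut5 in the frame of scoop between 0 and 0.06 m))), for 0.1 s.
2. at least three chestnuts lie in the bowl ((((horizontal distance between chestnut1 and bowl below 0.078 m and z of chestnut1 in the frame of bowl between 0 and 0.07 m) and (horizontal distance between chestnut2 and bowl below 0.078 m and z of chestnut2 in the frame of bowl between 0 and 0.07 m) and (horizontal distance between chestnut3 and bowl below 0.078 m and z of chestnut3 in the frame of bowl between 0 and 0.07 m)) or ((horizontal distance between chestnut1 and bowl below 0.078 m and z of chestnut1 in the frame of bowl between 0 and 0.07 m) and (horizontal distance between chestnut2 and bowl below 0.078 m and z of chestnut2 in the frame of bowl between 0 and 0.07 m) and (horizontal distance between chestnut4 and bowl below 0.078 m and z of chestnut4 in the frame of bowl between 0 and 0.07 m)) or ((horizontal distance between chestnut1 and bowl below 0.078 m and z of chestnut1 in the frame of bowl between 0 and 0.07 m) and (horizontal distance between chestnut2 and bowl below 0.078 m and z of chestnut2 in the frame of bowl between 0 and 0.07 m) and (horizontal distance between chestnut5 and bowl below 0.078 m and z of chestnut5 in the frame of bowl between 0 and 0.07 m)) or ((horizontal distance between chestnut1 and bowl below 0.078 m and z of chestnut1 in the frame of bowl between 0 and 0.07 m) and (horizontal distance between chestnut3 and bowl below 0.078 m and z of chestnut3 in the frame of bowl between 0 and 0.07 m) and (horizontal distance between chestnut4 and bowl below 0.078 m and z of chestnut4 in the frame of bowl between 0 and 0.07 m)) or ((horizontal distance between chestnut1 and bowl below 0.078 m and z of chestnut1 in the frame of bowl between 0 and 0.07 m) and (horizontal distance between chestnut3 and bowl below 0.078 m and z of chestnut3 in the frame of bowl between 0 and 0.07 m) and (horizontal distance between chestnut5 and bowl below 0.078 m and z of chestnut5 in the frame of bowl between 0 and 0.07 m)) or ((horizontal distance between chestnut1 and bowl below 0.078 m and z of chestnut1 in the frame of bowl between 0 and 0.07 m) and (horizontal distance between chestnut4 and bowl below 0.078 m and z of chestnut4 in the frame of bowl between 0 and 0.07 m) and (horizontal distance between chestnut5 and bowl below 0.078 m and z of chestnut5 in the frame of bowl between 0 and 0.07 m)) or ((horizontal distance between chestnut2 and bowl below 0.078 m and z of chestnut2 in the frame of bowl between 0 and 0.07 m) and (horizontal distance between chestnut3 and bowl below 0.078 m and z of chestnut3 in the frame of bowl between 0 and 0.07 m) and (horizontal distance between chestnut4 and bowl below 0.078 m and z of chestnut4 in the frame of bowl between 0 and 0.07 m)) or ((horizontal distance between chestnut2 and bowl below 0.078 m and z of chestnut2 in the frame of bowl between 0 and 0.07 m) and (horizontal distance between chestnut3 and bowl below 0.078 m and z of chestnut3 in the frame of bowl between 0 and 0.07 m) and (horizontal distance between chestnut5 and bowl below 0.078 m and z of chestnut5 in the frame of bowl between 0 and 0.07 m)) or ((horizontal distance between chestnut2 and bowl below 0.078 m and z of chestnut2 in the frame of bowl between 0 and 0.07 m) and (horizontal distance between chestnut4 and bowl below 0.078 m and z of chestnut4 in the frame of bowl between 0 and 0.07 m) and (horizontal distance between chestnut5 and bowl below 0.078 m and z of chestnut5 in the frame of bowl between 0 and 0.07 m)) or ((horizontal distance between chestnut3 and bowl below 0.078 m and z of chestnut3 in the frame of bowl between 0 and 0.07 m) and (horizontal distance between chestnut4 and bowl below 0.078 m and z of chestnut4 in the frame of bowl between 0 and 0.07 m) and (horizontal distance between chestnut5 and bowl below 0.078 m and z of chestnut5 in the frame of bowl between 0 and 0.07 m)))), for 0.2 s.
At the end, for the whole second after the job is handed in: Three or more chestnuts in the bowl, the rest in bowl or tub, all at rest; bowl upright, within 40 mm of the scale platform's centre; scoop at rest flat on the tray floor (0.15 rad, origin at most 12 mm up), its origin within 115 mm along and 85 mm across of the tray's centre ((((horizontal distance between chestnut1 and bowl below 0.078 m and z of chestnut1 in the frame of bowl between 0 and 0.07 m) and (horizontal distance between chestnut2 and bowl below 0.078 m and z of chestnut2 in the frame of bowl between 0 and 0.07 m) and (horizontal distance between chestnut3 and bowl below 0.078 m and z of chestnut3 in the frame of bowl between 0 and 0.07 m)) or ((horizontal distance between chestnut1 and bowl below 0.078 m and z of chestnut1 in the frame of bowl between 0 and 0.07 m) and (horizontal distance between chestnut2 and bowl below 0.078 m and z of chestnut2 in the frame of bowl between 0 and 0.07 m) and (horizontal distance between chestnut4 and bowl below 0.078 m and z of chestnut4 in the frame of bowl between 0 and 0.07 m)) or ((horizontal distance between chestnut1 and bowl below 0.078 m and z of chestnut1 in the frame of bowl between 0 and 0.07 m) and (horizontal distance between chestnut2 and bowl below 0.078 m and z of chestnut2 in the frame of bowl between 0 and 0.07 m) and (horizontal distance between chestnut5 and bowl below 0.078 m and z of chestnut5 in the frame of bowl between 0 and 0.07 m)) or ((horizontal distance between chestnut1 and bowl below 0.078 m and z of chestnut1 in the frame of bowl between 0 and 0.07 m) and (horizontal distance between chestnut3 and bowl below 0.078 m and z of chestnut3 in the frame of bowl between 0 and 0.07 m) and (horizontal distance between chestnut4 and bowl below 0.078 m and z of chestnut4 in the frame of bowl between 0 and 0.07 m)) or ((horizontal distance between chestnut1 and bowl below 0.078 m and z of chestnut1 in the frame of bowl between 0 and 0.07 m) and (horizontal distance between chestnut3 and bowl below 0.078 m and z of chestnut3 in the frame of bowl between 0 and 0.07 m) and (horizontal distance between chestnut5 and bowl below 0.078 m and z of chestnut5 in the frame of bowl between 0 and 0.07 m)) or ((horizontal distance between chestnut1 and bowl below 0.078 m and z of chestnut1 in the frame of bowl between 0 and 0.07 m) and (horizontal distance between chestnut4 and bowl below 0.078 m and z of chestnut4 in the frame of bowl between 0 and 0.07 m) and (horizontal distance between chestnut5 and bowl below 0.078 m and z of chestnut5 in the frame of bowl between 0 and 0.07 m)) or ((horizontal distance between chestnut2 and bowl below 0.078 m and z of chestnut2 in the frame of bowl between 0 and 0.07 m) and (horizontal distance between chestnut3 and bowl below 0.078 m and z of chestnut3 in the frame of bowl between 0 and 0.07 m) and (horizontal distance between chestnut4 and bowl below 0.078 m and z of chestnut4 in the frame of bowl between 0 and 0.07 m)) or ((horizontal distance between chestnut2 and bowl below 0.078 m and z of chestnut2 in the frame of bowl between 0 and 0.07 m) and (horizontal distance between chestnut3 and bowl below 0.078 m and z of chestnut3 in the frame of bowl between 0 and 0.07 m) and (horizontal distance between chestnut5 and bowl below 0.078 m and z of chestnut5 in the frame of bowl between 0 and 0.07 m)) or ((horizontal distance between chestnut2 and bowl below 0.078 m and z of chestnut2 in the frame of bowl between 0 and 0.07 m) and (horizontal distance between chestnut4 and bowl below 0.078 m and z of chestnut4 in the frame of bowl between 0 and 0.07 m) and (horizontal distance between chestnut5 and bowl below 0.078 m and z of chestnut5 in the frame of bowl between 0 and 0.07 m)) or ((horizontal distance between chestnut3 and bowl below 0.078 m and z of chestnut3 in the frame of bowl between 0 and 0.07 m) and (horizontal distance between chestnut4 and bowl below 0.078 m and z of chestnut4 in the frame of bowl between 0 and 0.07 m) and (horizontal distance between chestnut5 and bowl below 0.078 m and z of chestnut5 in the frame of bowl between 0 and 0.07 m))) and ((horizontal distance between chestnut1 and bowl below 0.078 m and z of chestnut1 in the frame of bowl between 0 and 0.07 m) or (x of chestnut1 in the frame of tub between -0.131 and 0.131 m and y of chestnut1 in the frame of tub between -0.06 and 0.06 m and z of chestnut1 in the frame of tub between 0 and 0.05 m)) and ((horizontal distance between chestnut2 and bowl below 0.078 m and z of chestnut2 in the frame of bowl between 0 and 0.07 m) or (x of chestnut2 in the frame of tub between -0.131 and 0.131 m and y of chestnut2 in the frame of tub between -0.06 and 0.06 m and z of chestnut2 in the frame of tub between 0 and 0.05 m)) and ((horizontal distance between chestnut3 and bowl below 0.078 m and z of chestnut3 in the frame of bowl between 0 and 0.07 m) or (x of chestnut3 in the frame of tub between -0.131 and 0.131 m and y of chestnut3 in the frame of tub between -0.06 and 0.06 m and z of chestnut3 in the frame of tub between 0 and 0.05 m)) and ((horizontal distance between chestnut4 and bowl below 0.078 m and z of chestnut4 in the frame of bowl between 0 and 0.07 m) or (x of chestnut4 in the frame of tub between -0.131 and 0.131 m and y of chestnut4 in the frame of tub between -0.06 and 0.06 m and z of chestnut4 in the frame of tub between 0 and 0.05 m)) and ((horizontal distance between chestnut5 and bowl below 0.078 m and z of chestnut5 in the frame of bowl between 0 and 0.07 m) or (x of chestnut5 in the frame of tub between -0.131 and 0.131 m and y of chestnut5 in the frame of tub between -0.06 and 0.06 m and z of chestnut5 in the frame of tub between 0 and 0.05 m)) and linear speed of each of chestnut1, chestnut2, chestnut3, chestnut4, chestnut5 below 0.05 m/s and horizontal distance between bowl and scale below 0.04 m and angle between bowl's own z axis and vertical below 0.1 rad and z of bowl in the frame of scale above 0.03 m and x of scoop in the frame of tray between -0.115 and 0.115 m and y of scoop in the frame of tray between -0.085 and 0.085 m and z of scoop in the frame of tray between -0.002 and 0.012 m and angle between scoop's own z axis and vertical below 0.15 rad and linear speed of scoop below 0.03 m/s); the robot touches nothing.
It fails at once if a finger touches a chestnut (contact force between the fingers and chestnut1 above 0.3 N or contact force between the fingers and chestnut2 above 0.3 N or contact force between the fingers and chestnut3 above 0.3 N or contact force between the fingers and chestnut4 above 0.3 N or contact force between the fingers and chestnut5 above 0.3 N).
It fails at once if a chestnut falls onto the counter (height (world z) of any of chestnut1, chestnut2, chestnut3, chestnut4, chestnut5 below 0.0148 m).
It fails at once if one of the other tools, the jar or the nozzle is shifted by more than 40 mm (distance of any of brush, palette_knife, cutter, jar, nozzle from where it was at the start of the episode above 0.04 m).
It also fails if it takes over 72 s, if anything falls off the work surface, if the arm or the gripper's body presses on something with over 40 N, if the wrist force passes 120 N, or if a joint passes its speed limit or range.

ROBOT

A 7-joint arm with a two-finger parallel gripper is mounted at the origin on the work surface. World frame = base frame: x ahead of the robot, y to its left, z up, the work surface at z = 0. Lengths are in m, angles in rad, forces in N, time in s.
With the tool pointing down it reaches from about 0.4 to 0.9 m from the base axis. Payload 5.5 kg.
Tool frame: the origin (TCP) lies at the very end of the fingers, on their centre line; the grasp point (between the pads) lies 19 mm behind it; z points along the fingers, y is the line along which they close (so a half turn about z gives the same grasp; the last joint's range is limited). The gripper opens to 92 mm and grips with 3 to 60 N. Pads are 19 mm wide; open, the fingers measure 130 mm over their backs; the gripper's body (75 mm by 190 mm) begins 47 mm behind the grasp point.
Start: joints at [1.574, 0.501, -0.427, 1.55, 0.221, 1.138, -0.21], TCP at [0.167, -0.628, 0.227] pointing down, gripper open.
Joint ranges: [-2.88, 2.88], [-0.31, 2.03], [-1.54, 1.56], [0.2, 2.42], [-1.41, 4.55], [0.19, 2.02], [-2.57, 2.57]. Speed limits (rad/s): [2.57, 2.57, 3.14, 3.14, 3.14, 3.14, 3.14].

INTERFACE

Orientations are given as a 3x3 rotation matrix whose columns are the frame's x, y, z axes.
In Python, from workcell import * gives the robot as it stands. The module is installed in compiled form; this text tells all that it offers.
- The arm moves only by the tool drive_tool, never from a script. Its argument "series" is a list of rows, each an object with "grip": the finger opening in mm, from 0 to 91.8; "translation": the shift along the tool's x, y, z in mm, a list of three; "angular": the turn, a rotation vector about the tool's x, y, z in degrees, a list of three. In form: [{"grip": grip, "translation": [tx, ty, tz], "angular": [ax, ay, az]}, ...]. A call has 1 to 20 rows; each row shifts and turns the commanded pose from where the row before left it, along the tool's axes as they then stand; what a row does not reach is not made up. A row lasts 1/8 s, in which the tool goes at most 62.5 mm and 10.7 degrees, less where a joint would pass 70% of its speed; a pose out of reach is approached as far as the arm can. A call with a gripper value outside its range is refused whole. The fingers move at their own pace and stop on an object; "force" is the grip in N (left out, the last holds). Time passes only in rows, so rows that do not move let the fingers close. It gives the time, the measured TCP pose, the force, the opening and the grip force at its end, in the units of the state.
- state(): the state, without advancing time (a new reading comes with each control period).
- get_image(name): name is "scene" or "top"; returns (picture, depth): 384x512x3 uint8, blue, green, red; 384x512 float32, m along the optical axis (not along the pixel's ray), 0 where there is no reading.
- camera_params(name): a dict with "vertical_fov" (degrees; the focal length in pixels is half the picture's height over the tangent of half this angle, whatever the lens; pixels are square), "cx", "cy" (the principal point, pixels), "origin" and "rotation" of the camera in the world. Camera axes: x right, y down, z forward; pixel columns grow to the right and rows downward; lengths in m; the calibration is good to about 2 mm. A picture is of the moment at which its call begins. camera_params takes no time and is no camera call.
- finish_job(): hands the job in; it is judged then, once.
The state is a dict: "clock": time; "q": joint angles; "dq": joint speeds; "effort": joint torques, N m; "eef_pos": TCP position; "eef_rot": TCP orientation; "contact_force": force on the tool from outside, world axes, zero at the start; "torque": the same for the moment, N m; "grip_width": finger opening in m; "finger_force": force on a finger pad.
Only numpy, scipy, OpenCV 4.12 (cv2) and the standard library are available. Lean on these libraries where they do the work, as an engineer would, in place of code of your own. Each camera call takes 0.05 s, during which the arm holds its last target. There are 200 camera calls.

## Working session

There is one attempt and no reset: what is moved stays moved. The work goes in short steps, Python scripts to look and compute and a tool call to move; the robot and the scene stay as the last step left them, time stands still between calls to the robot, and variables do not carry over. Pictures are saved under pics/ and viewed, at most 10 in all, crops included, and the job is handed in when it is done.

Besides the shell and the picture viewer there is one more tool, called after "Emit:" in YAML: its name, and indented under it one key for each argument. drive_tool: Moves the arm, as the interface text tells. Its arguments: {"type":"object","properties":{"series":{"type":"array"},"force":{"type":"number"}},"required":["series"]}

```bash
mkdir -p pics
cat > h.py <<'E'
from workcell import *
import numpy as np, cv2
def cam(n):
    p=camera_params(n); f=192/np.tan(np.radians(p['vertical_fov'])/2)
    return p,f,np.array(p['origin']),np.array(p['rotation'])
def pts(n,d):
    p,f,o,R=cam(n); v,u=np.mgrid[0:384,0:512]
    c=np.stack([(u-p['cx'])/f*d,(v-p['cy'])/f*d,d],-1)
    return c@R.T+o
def ray(n,u,v,z):
    p,f,o,R=cam(n); r=R@np.array([(u-p['cx'])/f,(v-p['cy'])/f,1]); return o+r*(z-o[2])/r[2]
def grab(n,name=None):
    im,d=get_image(n)
    if name: cv2.imwrite('pics/'+name+'.png',im)
    return im,d
E
python3 - <<'E'
from h import *
for n in('scene','top'):
    im,d=grab(n,n+'0'); np.savez(n+'0',im=im,d=d); print(n,camera_params(n))
    cv2.imwrite('pics/%s0b.png'%n,cv2.resize(im,(800,600),interpolation=cv2.INTER_CUBIC))
s=state();print(s['clock'],s['eef_pos'],np.round(s['eef_rot'],3),s['grip_width'],s['contact_force'])
E
```

```text
scene {'vertical_fov': 42.992781539060715, 'cx': 259.181616166204, 'cy': 186.3320262529969, 'origin': array([ 1.50270364, -0.25392292,  0.77045009]), 'rotation': array([[ 0.26484377,  0.5439499 , -0.79622628],
       [ 0.96403395, -0.13028022,  0.23165836],
       [ 0.02227801, -0.82894244, -0.55889008]])}
top {'vertical_fov': 49.94464154931044, 'cx': 248.6985784391434, 'cy': 192.5252343685627, 'origin': array([ 0.34130486, -0.00485203,  1.28670339]), 'rotation': array([[-0.0227485 , -0.99178767,  0.12585597],
       [-0.99957261,  0.0248757 ,  0.01535591],
       [-0.01836055, -0.12545285, -0.99192967]])}
0.1 [ 0.16674137 -0.62759334  0.22576479] [[ 0.966  0.257 -0.   ]
 [ 0.257 -0.966  0.002]
 [ 0.    -0.002 -1.   ]] 0.09170082051469206 [-0.19902443 -0.44398971 -0.31015131]
```

View pics/top0b.png

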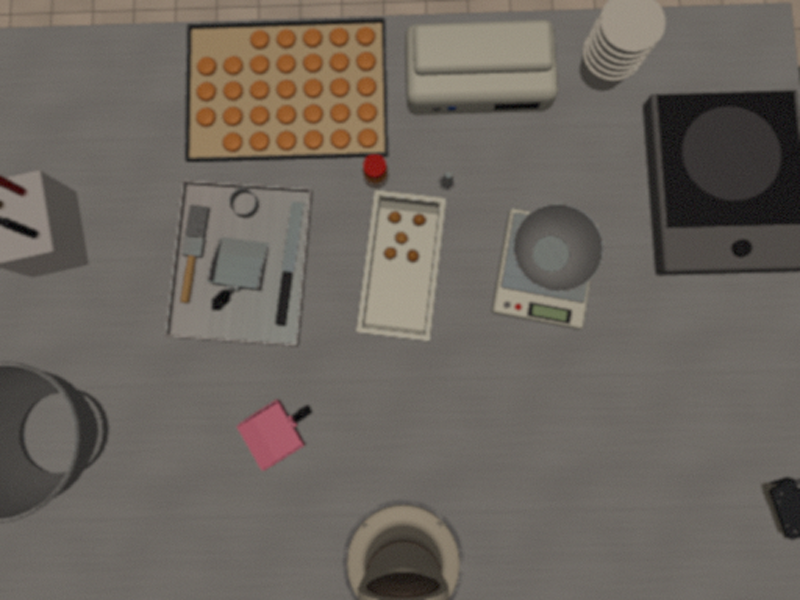

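View pics/scene0b.png

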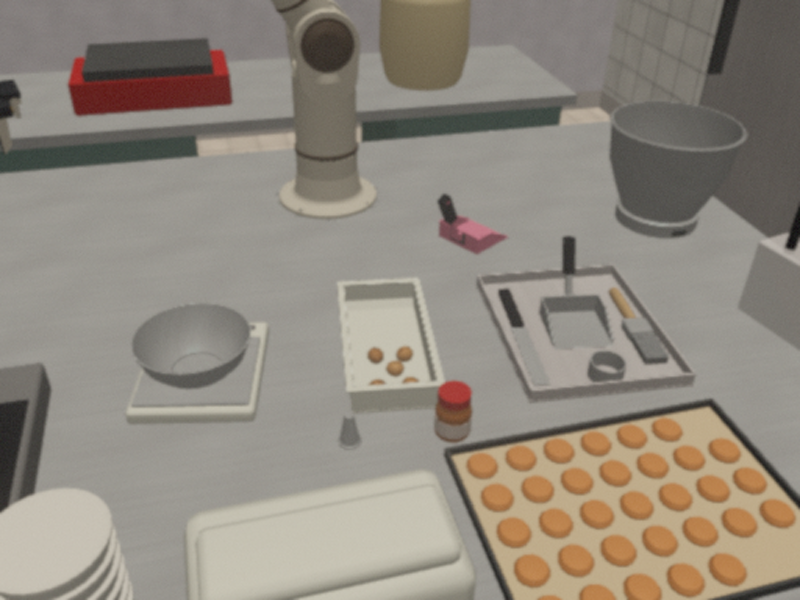

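The top view (800 px scale) shows the scoop at (238,265) with its grip at (222,298), the tub at (400,265) with chestnuts at (394,217), (419,220), (401,238), (390,253) and (413,256), and the bowl at (558,247). The jar is at (375,167), the nozzle at (447,180) and the pink look-alike at (272,435). The scene view agrees with this.

Run:
```python
from h import *
D={n:np.load(n+'0.npz') for n in('top','scene')}
P={n:pts(n,D[n]['d']) for n in D}
k=.64
def box(n,x0,y0,x1,y1):
    m=np.zeros((384,512),bool); m[int(y0*k):int(y1*k),int(x0*k):int(x1*k)]=1; return m
def rep(n,name,m,z=None):
    cs,_=cv2.findContours(m.astype(np.uint8),cv2.RETR_EXTERNAL,cv2.CHAIN_APPROX_NONE)
    for c in cs:
        if cv2.contourArea(c)<12: continue
        mm=np.zeros((384,512),np.uint8); cv2.drawContours(mm,[c],-1,1,-1); q=P[n][(mm>0)&m]
        print(n,name,'n',len(q),'med',np.round(np.median(q,0),4),'min',np.round(np.percentile(q,2,0),4),'max',np.round(np.percentile(q,98,0),4))
for n,bs in (('top',dict(ch=(365,195,440,280),grip=(205,283,240,312),tub=(345,180,455,350))),('scene',dict(ch=(345,335,435,395),grip=(555,230,580,275)))):
    im=D[n]['im'].astype(int); hsv=cv2.cvtColor(D[n]['im'],cv2.COLOR_BGR2HSV)
    rep(n,'chest',box(n,*bs['ch'])&(hsv[...,1]>95)); rep(n,'grip',box(n,*bs['grip'])&(hsv[...,2]<60))
X=P['top']; z=X[...,2]
# tub rim & floor, minAreaRect in world xy
def rect(name,m):
    q=X[m][:,:2].astype(np.float32); print(name,len(q),cv2.minAreaRect(q),'z',np.median(X[m][:,2]))
b=box('top',345,180,455,350); rect('tubrim',b&(z>.043)&(z<.055)); rect('tubfloor',b&(z>-.002)&(z<.01)&(D['top']['im'].max(-1)>140))
b=box('top',490,195,610,335)
m=b&(z>.03+.035+.055-.025)&(z<.12); q=X[m]; print('bowl rim',cv2.minEnclosingCircle(q[:,:2].astype(np.float32)),np.percentile(q[:,2],95))
rect('scale',b&(z>.02)&(z<.045)); 
b=box('top',160,175,320,350); rect('tray',b&(z>.018)&(z<.03)); 
b=box('top',205,230,272,295); rect('panwall',b&(z>.03)&(z<.045)); rect('panfloor',b&(z>.004)&(z<.0095))
for nm,c in(('jar',(355,145,395,190)),('nozzle',(435,168,460,192)),('cutter',(225,180,265,220))):
    b=box('top',*c)&(z>.02); q=X[b]; print(nm,len(q),np.median(q,0),q.min(0),q.max(0))
```

```text
top chest n 37 med [ 0.5913 -0.0348  0.0286] min [ 0.5829 -0.0443  0.0241] max [ 0.6018 -0.0255  0.0328]
top chest n 36 med [0.5968 0.0114 0.0283] min [0.5897 0.0021 0.0228] max [0.6065 0.0208 0.0329]
top chest n 40 med [ 0.6278 -0.0126  0.0273] min [ 0.6191 -0.0235  0.022 ] max [ 0.6378 -0.0017  0.0327]
top chest n 39 med [ 0.6645 -0.0493  0.0285] min [ 0.6561 -0.0589  0.0238] max [ 0.6745 -0.04    0.0344]
top chest n 36 med [6.699e-01 3.000e-04 2.880e-02] min [ 0.6627 -0.009   0.0228] max [0.6792 0.0099 0.0343]
top grip n 95 med [0.5005 0.3213 0.1183] min [0.4837 0.3168 0.0738] max [0.5215 0.3341 0.1346]
scene chest n 50 med [ 0.6004 -0.0375  0.0267] min [ 0.5902 -0.0451  0.0187] max [ 0.6073 -0.03    0.0304]
scene chest n 116 med [ 0.6272 -0.0065  0.0254] min [ 0.5979 -0.0242  0.0162] max [0.6431 0.0154 0.0318]
scene grip n 121 med [0.5115 0.3208 0.103 ] min [0.4992 0.316  0.0772] max [0.5233 0.3288 0.1289]
tubrim 932 ((0.582173228263855, -0.0049021244049072266), (0.15760734677314758, 0.3049154281616211), 81.75211334228516) z 0.05116426627317083
tubfloor 2405 ((0.5705861449241638,
[... 421 characters left out ...]
.3210311830043793), 84.521240234375) z 0.02360829451674107
panwall 121 ((0.5601530075073242, 0.31873810291290283), (0.10618613660335541, 0.07183502614498138), 78.97437286376953) z 0.039122505400947416
panfloor 989 ((0.5935591459274292, 0.3202356696128845), (0.13684506714344025, 0.12988197803497314), 88.6922607421875) z 0.006587524347836382
jar 293 [0.75417278 0.03575839 0.07316862] [ 0.34130486 -0.00485203  0.02003525] [0.80920343 0.06156952 1.28670339]
nozzle 50 [ 0.74273879 -0.10680108  0.04010801] [ 0.34130486 -0.1177678   0.02045876] [ 0.75351024 -0.00485203  1.28670339]
cutter 145 [0.72649391 0.30391712 0.02831741] [ 0.34130486 -0.00485203  0.02012366] [0.75205774 0.3426903  1.28670339]
```

Run:
```python
from h import *
a=np.load('top0.npz')['im'][105:230,100:390]
cv2.imwrite('pics/crop1.png',cv2.resize(a,(800,345),interpolation=cv2.INTER_CUBIC))
```

```text
(no output)
```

View pics/crop1.png

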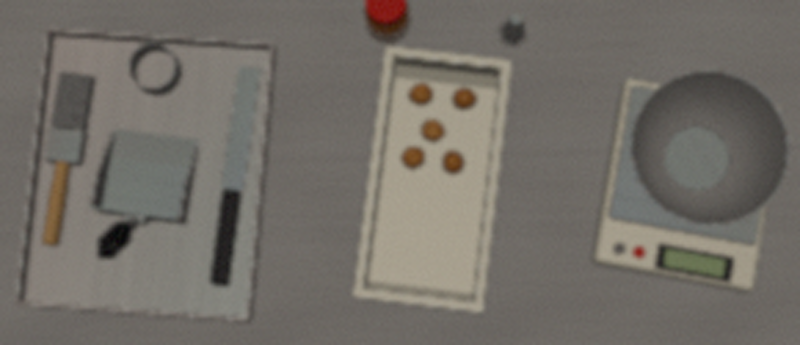

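The crop shows the scoop yawed about -11° with its handle towards the robot. The tub is yawed about -8°, with all the chestnuts in its far half. I'll refine the scoop and tub poses next.

```bash
cat >> h.py <<'E'
from scipy.spatial.transform import Rotation as Ro
def rz(d): return Ro.from_euler('z',d,degrees=True).as_matrix()
DOWN=np.diag([1.,-1,-1])
def tool(yaw,fwd): # tool x along yaw heading, z tilted 'fwd' degrees outward from down
    return rz(yaw)@DOWN@Ro.from_euler('y',fwd,degrees=True).as_matrix()
def go(p,R,n=None,s=None):
    """total move from measured pose: rows (rotation then translation split evenly in n combined rows)"""
    s=s or state(); p0=np.array(s['eef_pos']); R0=np.array(s['eef_rot'])
    rv=Ro.from_matrix(R0.T@R).as_rotvec(degrees=True)
    print('clk',s['clock'],'from',np.round(p0,4),'dist mm',round(np.linalg.norm(p-p0)*1e3),'rot',np.round(rv,1),'trans in start axes',np.round(R0.T@(p-p0)*1e3,1),'trans in end axes',np.round(R.T@(p-p0)*1e3,1),'F',np.round(s['contact_force'],1),'w',round(s['grip_width']*1e3,1))
def rowsof(poses): # print per-row increments along a list of (p,R)
    for (p0,R0),(p1,R1) in zip(poses[:-1],poses[1:]):
        print(np.round(R0.T@(p1-p0)*1e3,1),np.round(Ro.from_matrix(R0.T@R1).as_rotvec(degrees=True),1))
E
python3 - <<'E'
from h import *
D={n:np.load(n+'0.npz') for n in('top','scene')}
k=.64
X=pts('top',D['top']['d']); ok=D['top']['d']>0; z=X[...,2]
def sub(x0,y0,x1,y1):
    m=np.zeros((384,512),bool); m[int(y0*k):int(y1*k),int(x0*k):int(x1*k)]=1; return m&ok
T=np.array([.5706,-.0115])
for c in [(.5913,-.0348),(.5968,.0114),(.6278,-.0126),(.6645,-.0493),(.6699,.0003)]:
    print('tub frame',np.round(rz(8.3)[:2,:2]@(np.array(c)-T),3))
# scoop : bright pan region by depth, wall ridge
q=X[sub(205,232,272,295)&(z>.012)&(z<.045)]; w=(q[:,:2]-[.59,.318])@rz(-11)[:2,:2]
for lo,hi in((.012,.02),(.02,.03),(.03,.045)):
    s=w[(q[:,2]>lo)&(q[:,2]<hi)]; print('wall',lo,len(s),np.round(np.percentile(s,[2,50,98],axis=0),4).tolist())
for n,b in(('top',(205,283,240,312)),('scene',(555,230,580,275))):
    P=pts(n,D[n]['d']);m=np.zeros((384,512),bool);m[int(b[1]*k):int(b[3]*k),int(b[0]*k):int(b[2]*k)]=1
    g=P[m&(D[n]['d']>0)&(D[n]['im'].max(-1)<70)&(P[...,2]>.07)&(P[...,2]<.145)]
    g=(np.c_[(g[:,:2]-[.59,.318])@rz(-11)[:2,:2],g[:,2]])
    for lo in(.07,.085,.1,.115,.13):
        s=g[(g[:,2]>lo)&(g[:,2]<lo+.015)]
        if len(s)>3: print(n,lo,len(s),np.round(np.percentile(s,[5,50,95],axis=0),4)[:,:2].tolist())
# pan bright edges from image
im=D['top']['im'];c=im[105:230,100:390]
g=cv2.cvtColor(im,cv2.COLOR_BGR2GRAY); hsv=cv2.cvtColor(im,cv2.COLOR_BGR2HSV)
m=(sub(205,232,272,295)&(hsv[...,0]>70)&(hsv[...,0]<120)&(hsv[...,1]>12)).astype(np.uint8)
m=cv2.morphologyEx(m,cv2.MORPH_OPEN,np.ones((3,3)))
cn=max(cv2.findContours(m,0,1)[0],key=cv2.contourArea); p=np.array([ray('top',u,v,.0065)[:2] for u,v in cn[:,0]],np.float32); print('pan mask',cv2.contourArea(cn),cv2.minAreaRect(p))
E
```

```text
tub frame [ 0.024 -0.02 ]
tub frame [0.023 0.026]
tub frame [0.057 0.007]
tub frame [ 0.098 -0.024]
tub frame [0.097 0.026]
wall 0.012 83 [[-0.0515, -0.0562], [0.0007, -0.0131], [0.0485, 0.0764]]
wall 0.02 61 [[-0.0546, -0.0561], [-0.0199, 0.0333], [0.0283, 0.0475]]
wall 0.03 121 [[-0.0603, -0.0567], [-0.0471, -0.0008], [0.0038, 0.0463]]
top 0.07 8 [[-0.0834, -0.0159], [-0.0749, -0.0152], [-0.0684, -0.0119]]
top 0.085 23 [[-0.0901, -0.0163], [-0.075, -0.0144], [-0.0696, -0.0041]]
top 0.1 19 [[-0.0983, -0.0166], [-0.0825, -0.0151], [-0.0772, -0.0043]]
top 0.115 39 [[-0.1065, -0.0168], [-0.0971, -0.0115], [-0.0842, -0.0029]]
top 0.13 13 [[-0.1037, -0.0159], [-0.0937, -0.0085], [-0.0896, -0.0029]]
scene 0.07 24 [[-0.0777, -0.0154], [-0.0685, -0.0123], [-0.064, -0.0042]]
scene 0.085 36 [[-0.0809, -0.0168], [-0.0725, -0.0117], [-0.0677, -0.005]]
scene 0.1 34 [[-0.0906, -0.0162], [-0.08, -0.0128], [-0.0753, -0.0047]]
scene 0.115 39 [[-0.0958, -0.0173], [-0.0852, -0.012], [-0.0801, -0.0058]]Traceback (most recent call last):
  File "<stdin>", line 26, in <module>
ValueError: max() iterable argument is empty
```

Run:
```python
from h import *
D={n:np.load(n+'0.npz') for n in('top','scene')}
for n,b in(('top',(205,225,275,300)),('scene',(535,285,620,355))):
    k=.64; P=pts(n,D[n]['d']);m=np.zeros((384,512),bool);m[int(b[1]*k):int(b[3]*k),int(b[0]*k):int(b[2]*k)]=1
    q=P[m&(D[n]['d']>0)&(P[...,2]>.012)&(P[...,2]<.05)]; w=(q[:,:2]-[.59,.318])@rz(-11)[:2,:2]
    for nm,s in(('left',(w[:,1]>.035)&(w[:,1]<.06)&(q[:,2]>.015)),('right',(w[:,1]<-.045)&(w[:,1]>-.065)&(q[:,2]>.015))):
        v=w[s&(w[:,0]>-.04)&(w[:,0]<.03)]
        if len(v)<6: print(n,nm,len(v)); continue
        f=np.polyfit(v[:,0],v[:,1],1); print(n,nm,len(v),np.degrees(np.arctan(f[0])),np.polyval(f,-.015),np.std(v[:,1]-np.polyval(f,v[:,0])))
    v=w[(q[:,2]>.025)&(q[:,2]<.045)&(abs(w[:,1]+.005)<.04)&(w[:,0]<-.03)&(w[:,0]>-.07)]; f=np.polyfit(v[:,1],v[:,0],1); print(n,'back',len(v),-np.degrees(np.arctan(f[0])),np.polyval(f,-.005))
# corner estimate with lip edge in grey image: print tray-pan contrast rows
```

```text
top left 68 2.1026191958367235 0.044141047450082044 0.001439444090220317
top right 51 1.6548346595113963 -0.05508054415386279 0.0010097729479642034
top back 54 0.7307300748357577 -0.052503749649773016
scene left 97 2.60644678484882 0.04306818693376919 0.0015731780455921923
scene right 68 1.639688774498449 -0.055918130311625236 0.0010988336751515141
scene back 168 1.3774275858541871 -0.04934261011465757
```

Run:
```python
from h import *
s=state();R0=np.array(s['eef_rot']);p0=np.array(s['eef_pos'])
w=np.array([.47,-.25,.30]); Rt=tool(-9,25)
go(w,R0); print((R0.T@(w-p0)*1e3).round()); go(w,Rt)
z=Rt[:,2]; G=np.array([.5147,.3249,.071]); pre=G-.13*z; print(pre,'w->pre in Rt',(Rt.T@(pre-w)*1e3).round(), 'in R0',(R0.T@(pre-w)*1e3).round())
```

```text
clk 0.1 from [ 0.1667 -0.6276  0.2258] dist mm 490 rot [0. 0. 0.] trans in start axes [ 390.1 -287.1  -73.7] trans in end axes [ 390.1 -287.1  -73.7] F [-0.2 -0.4 -0.3] w 91.7
[ 390. -287.  -74.]
clk 0.1 from [ 0.1667 -0.6276  0.2258] dist mm 490 rot [-5.3 24.7 23.5] trans in start axes [ 390.1 -287.1  -73.7] trans in end axes [ 249.3 -420.4   34.3] F [-0.2 -0.4 -0.3] w 91.7
[0.46043603 0.33349457 0.18882001] w->pre in Rt [-138. -575.   58.] in R0 [ 141. -566.  112.]
```

Emit:
drive_tool:
  series:
    - {"grip": 91.8, "translation": [39, -29, -7], "angular": [0, 0, 0]}
    - {"grip": 91.8, "translation": [39, -29, -7], "angular": [0, 0, 0]}
    - {"grip": 91.8, "translation": [39, -29, -7], "angular": [0, 0, 0]}
    - {"grip": 91.8, "translation": [39, -29, -7], "angular": [0, 0, 0]}
    - {"grip": 91.8, "translation": [39, -29, -7], "angular": [0, 0, 0]}
    - {"grip": 91.8, "translation": [39, -29, -7], "angular": [0, 0, 0]}
    - {"grip": 91.8, "translation": [39, -29, -7], "angular": [0, 0, 0]}
    - {"grip": 91.8, "translation": [39, -29, -7], "angular": [0, 0, 0]}
    - {"grip": 91.8, "translation": [39, -29, -7], "angular": [0, 0, 0]}
    - {"grip": 91.8, "translation": [39, -29, -7], "angular": [0, 0, 0]}
    - {"grip": 91.8, "translation": [0, 0, 0], "angular": [0, 0, 8]}
    - {"grip": 91.8, "translation": [0, 0, 0], "angular": [0, 0, 8]}
    - {"grip": 91.8, "translation": [0, 0, 0], "angular": [0, 0, 8]}
    - {"grip": 91.8, "translation": [0, 0, 0], "angular": [0, 8, 0]}
    - {"grip": 91.8, "translation": [0, 0, 0], "angular": [0, 8, 0]}
    - {"grip": 91.8, "translation": [0, 0, 0], "angular": [0, 9, 0]}
    - {"grip": 91.8, "translation": [0, 0, 0], "angular": [0, 0, 0]}

```text
clock: 2.22
eef_pos: [0.4652, -0.2472, 0.2942]
eef_rot: [[0.896, -0.162, 0.412], [-0.148, -0.987, -0.067], [0.418, -0.001, -0.908]]
contact_force: [-0.4, 1.0, 0.3]
grip_width: 0.0919
finger_force: 0.0
```

Run:
```python
from h import *
Rt=tool(-9,25); G=np.array([.5147,.3249,.071]); go(G-.13*Rt[:,2],Rt); print(np.round(state()['q'],2))
```

```text
clk 2.225 from [ 0.4652 -0.2472  0.2942] dist mm 590 rot [ 0.1  0.3 -0.3] trans in start axes [-134.  -572.2   54.7] trans in end axes [-131.1 -572.8   55.1] F [-0.4  1.   0.3] w 91.9
[ 1.18 -0.04 -0.61  2.11 -0.3   0.69 -0.97]
```

Tracking is accurate, so I'm moving to the pre-grasp pose.

Emit:
drive_tool:
  series:
    - {"grip": 91.8, "translation": [-10, -44, 0], "angular": [0, 0, 0]}
    - {"grip": 91.8, "translation": [-10, -44, 0], "angular": [0, 0, 0]}
    - {"grip": 91.8, "translation": [-10, -44, 0], "angular": [0, 0, 0]}
    - {"grip": 91.8, "translation": [-10, -44, 0], "angular": [0, 0, 0]}
    - {"grip": 91.8, "translation": [-10, -44, 0], "angular": [0, 0, 0]}
    - {"grip": 91.8, "translation": [-10, -44, 0], "angular": [0, 0, 0]}
    - {"grip": 91.8, "translation": [-10, -44, 0], "angular": [0, 0, 0]}
    - {"grip": 91.8, "translation": [-10, -44, 5], "angular": [0, 0, 0]}
    - {"grip": 91.8, "translation": [-10, -44, 5], "angular": [0, 0, 0]}
    - {"grip": 91.8, "translation": [-10, -44, 10], "angular": [0, 0, 0]}
    - {"grip": 91.8, "translation": [-10, -44, 10], "angular": [0, 0, 0]}
    - {"grip": 91.8, "translation": [-11, -44, 12], "angular": [0, 0, 0]}
    - {"grip": 91.8, "translation": [-11, -44, 13], "angular": [0, 0, 0]}
    - {"grip": 91.8, "translation": [0, 0, 0], "angular": [0, 0, 0]}

```text
clock: 3.98
eef_pos: [0.4071, 0.2822, 0.2576]
eef_rot: [[0.887, -0.129, 0.443], [-0.14, -0.99, -0.007], [0.439, -0.055, -0.897]]
contact_force: [-0.2, -0.6, 0.6]
grip_width: 0.0914
finger_force: 0.0
```

Run:
```python
from h import *
Rt=tool(-9,25); G=np.array([.5147,.3249,.071]); go(G,Rt); print(np.round(state()['q'],2))
```

```text
clk 3.975 from [0.4071 0.2822 0.2576] dist mm 220 rot [-3.6 -1.   0.1] trans in start axes [  7.6 -45.8 214.6] trans in end axes [ 11.4 -59.1 211.2] F [-0.2 -0.6  0.6] w 91.4
[ 0.84 -0.3  -1.54  2.17  0.01  0.64 -2.47]
```

The forward tilt folds the arm onto joints 2 and 3's limits. I'll go back to a vertical tool, which grasps the handle 25° obliquely.

Emit:
drive_tool:
  series:
    - {"grip": 91.8, "translation": [5, 0, 0], "angular": [0, -6, 0]}
    - {"grip": 91.8, "translation": [5, 0, 0], "angular": [0, -6, 0]}
    - {"grip": 91.8, "translation": [5, 0, 0], "angular": [0, -6, 0]}
    - {"grip": 91.8, "translation": [5, 0, 0], "angular": [-2, -6, 0]}
    - {"grip": 91.8, "translation": [10, -10, 0], "angular": [-2, -2, 0]}
    - {"grip": 91.8, "translation": [15, -10, 0], "angular": [0, 0, 0]}
    - {"grip": 91.8, "translation": [15, -10, 0], "angular": [0, 0, 0]}
    - {"grip": 91.8, "translation": [0, 0, 0], "angular": [0, 0, 0]}

```text
clock: 4.97
eef_pos: [0.3892, 0.2448, 0.3163]
eef_rot: [[0.989, -0.131, 0.069], [-0.134, -0.99, 0.036], [0.064, -0.045, -0.997]]
contact_force: [0.1, 0.3, -0.2]
grip_width: 0.092
finger_force: 0.0
```

Run:
```python
from h import *
o=np.array([.588,.3133,.004])
def grip(s): return o+rz(-9)@np.array([-.056-s*np.cos(np.radians(65)),0,.028+s*np.sin(np.radians(65))])
Rt=tool(-9,0); G=grip(65)-[0,0,.019]; print(G); go(G+[0,0,.11],Rt); print(np.round(state()['q'],2))
```

```text
[-26.59929397   4.61934434  58.92300616]
clk 4.975 from [0.3892 0.2448 0.3163] dist mm 64770 rot [-2.6 -3.6  1.4] trans in start axes [-23531.3  -3406.7 -60248.2] trans in end axes [-27340.6    -98.8 -58716.7] F [ 0.1  0.3 -0.2] w 92.0
[ 1.18 -0.31 -1.53  1.93 -0.34  1.16 -1.94]
```

Emit:
drive_tool:
  series:
    - {"grip": 91.8, "translation": [20, -20, 15], "angular": [-0.5, -0.7, 0]}
    - {"grip": 91.8, "translation": [20, -20, 15], "angular": [-0.5, -0.7, 0]}
    - {"grip": 91.8, "translation": [20, -20, 15], "angular": [-0.5, -0.7, 0]}
    - {"grip": 91.8, "translation": [20, -20, 15], "angular": [-0.5, -0.7, 0]}
    - {"grip": 91.8, "translation": [15, -15, 20], "angular": [-0.5, -0.7, 0]}
    - {"grip": 91.8, "translation": [0, 0, 20], "angular": [0, 0, 0]}
    - {"grip": 91.8, "translation": [0, 0, 20], "angular": [0, 0, 0]}
    - {"grip": 91.8, "translation": [0, 0, 0], "angular": [0, 0, 0]}

```text
clock: 5.98
eef_pos: [0.383, 0.2524, 0.276]
eef_rot: [[0.986, -0.128, 0.111], [-0.137, -0.988, 0.072], [0.1, -0.086, -0.991]]
contact_force: [0.4, -0.1, -0.4]
grip_width: 0.0916
finger_force: 0.0
```

```bash
cat >> h.py <<'E'
O=np.array([.588,.3133,.004])
def gripp(s,o=O,yaw=-9): return o+rz(yaw)@np.array([-.056-s*np.cos(np.radians(65)),0,.028+s*np.sin(np.radians(65))])
E
python3 - <<'E'
from h import *
Rt=tool(-9,0); G=gripp(.065)-[0,0,.019]; print(G); go(G+[0,0,.11],Rt); print(np.round(state()['q'],2),np.round(state()['eef_rot'],3))
E
```

```text
[0.50555747 0.32635761 0.07191001]
clk 5.975 from [0.383  0.2524 0.276 ] dist mm 171 rot [-5.  -5.7  1.3] trans in start axes [101.2 -80.6 112.2] trans in end axes [109.5 -92.2  94.1] F [ 0.4 -0.1 -0.4] w 91.6
[ 1.14 -0.31 -1.53  2.03 -0.39  1.02 -1.93] [[ 0.986 -0.128  0.111]
 [-0.137 -0.988  0.072]
 [ 0.1   -0.086 -0.991]]
```

Joints 2 and 3 are stuck at their limits. I'll fit a simple kinematic model from the poses logged so far so I can plan postures.

```bash
cat > kin.py <<'E'
import numpy as np, itertools
from scipy.spatial.transform import Rotation as Ro
from workcell import state
S=state()
data=[([1.574,.501,-.427,1.55,.221,1.138,-.21],[.16674,-.62759,.22576],[[.966,.257,0],[.257,-.966,.002],[0,-.002,-1]]),
([1.18,-.04,-.61,2.11,-.3,.69,-.97],[.4652,-.2472,.2942],[[.896,-.162,.412],[-.148,-.987,-.067],[.418,-.001,-.908]]),
([.84,-.3,-1.54,2.17,.01,.64,-2.47],[.4071,.2822,.2576],[[.887,-.129,.443],[-.14,-.99,-.007],[.439,-.055,-.897]]),
([1.18,-.31,-1.53,1.93,-.34,1.16,-1.94],[.3892,.2448,.3163],[[.989,-.131,.069],[-.134,-.99,.036],[.064,-.045,-.997]]),
(list(S['q']),list(S['eef_pos']),np.array(S['eef_rot']))]
E
python3 - <<'E'
from kin import *
def chain(q,s):
    Rs=[];R=np.eye(3)
    for i in range(7):
        R=R@Ro.from_euler('zyzyzyz'[i],s[i]*q[i]).as_matrix(); Rs.append(R)
    return Rs
best=[]
for s in itertools.product([1,-1],repeat=7):
  M=[chain(q,s)[-1] for q,_,_ in data]
  T=[np.array(t) for _,_,t in data]
  # base yaw offset a, tool const C: Rz(a) M C = T ; scan a
  for a in np.radians(np.arange(-180,180,2)):
    A=Ro.from_euler('z',a).as_matrix(); C=Ro.from_matrix([(A@m).T@t for m,t in zip(M,T)])
    m=C.mean(); e=np.degrees((m.inv()*C).magnitude().max()); best.append((e,s,np.degrees(a),m.as_matrix().round(3).tolist()))
best.sort(key=lambda b:b[0])
for b in best[:6]: print(b)
E
```

```text
(np.float64(0.5177020369949117), (-1, 1, -1, 1, -1, 1, -1), np.float64(-2.0), [[0.034, -0.999, 0.007], [0.999, 0.034, -0.001], [0.001, 0.007, 1.0]])
(np.float64(0.5177020369949169), (-1, -1, -1, -1, -1, -1, -1), np.float64(178.0), [[-0.034, 0.999, -0.007], [-0.999, -0.034, 0.001], [0.001, 0.007, 1.0]])
(np.float64(0.560828039891874), (-1, 1, -1, 1, -1, 1, -1), np.float64(0.0), [[0.0, -1.0, 0.0], [1.0, 0.0, 0.0], [-0.0, 0.0, 1.0]])
(np.float64(0.5608280398919039), (-1, -1, -1, -1, -1, -1, -1), np.float64(-180.0), [[-0.0, 1.0, -0.0], [-1.0, -0.0, -0.0], [-0.0, 0.0, 1.0]])
(np.float64(0.8070172513311953), (-1, 1, -1, 1, -1, 1, -1), np.float64(2.0), [[-0.033, -0.999, -0.007], [0.999, -0.033, 0.001], [-0.002, -0.007, 1.0]])
(np.float64(0.8070172513312163), (-1, -1, -1, -1, -1, -1, -1), np.float64(-178.0), [[0.033, 0.999, 0.007], [-0.999, 0.033, -0.001], [-0.002, -0.007, 1.0]])
```

```bash
cat >> kin.py <<'E'
SG=np.array([-1,1,-1,1,-1,1,-1]); C=Ro.from_euler('z',90,degrees=True).as_matrix()
LO=np.array([-2.88,-.31,-1.54,.2,-1.41,.19,-2.57]);HI=np.array([2.88,2.03,1.56,2.42,4.55,2.02,2.57])
def chain(q):
    Rs=[];R=np.eye(3)
    for i in range(7):
        R=R@Ro.from_euler('zyzyzyz'[i],SG[i]*q[i]).as_matrix(); Rs.append(R)
    return Rs
def cols(q):
    Rs=chain(q); return np.stack([np.array([0,0,1.]),Rs[0][:,0]]+[Rs[i][:,j] for i in(1,3,5) for j in(0,2)],1)
A=np.concatenate([cols(q) for q,_,_ in data]); b=np.concatenate([p for _,p,_ in data])
lam=3e-3
L=np.linalg.solve(A.T@A+lam**2*np.eye(A.shape[1]),A.T@b); RES=A@L-b
def fk(q): return cols(q)@L, chain(q)[-1]@C
def err(q,p,R):
    P,Q=fk(q); return np.r_[P-p,0.3*Ro.from_matrix(R@Q.T).as_rotvec()*-1]
def jac(q,h=1e-5):
    p,R=fk(q);J=np.zeros((6,7))
    for i in range(7):
        d=np.array(q,float);d[i]+=h;P,Q=fk(d);J[:3,i]=(P-p)/h;J[3:,i]=Ro.from_matrix(Q@R.T).as_rotvec()/h
    return J
def step(q,p,R,it=3,lam=.01): # clamped damped diff. IK from q to pose
    q=np.array(q,float)
    for _ in range(it):
        P,Q=fk(q); e=np.r_[p-P,Ro.from_matrix(R@Q.T).as_rotvec()]; J=jac(q)
        free=np.ones(7,bool)
        for _ in range(3):
            dq=np.zeros(7); Jf=J[:,free]; dq[free]=Jf.T@np.linalg.solve(Jf@Jf.T+lam**2*np.eye(6),e)
            bad=free&(((q+dq)>HI)|((q+dq)<LO))
            if not bad.any(): break
            free&=~bad
        q=np.clip(q+dq,LO,HI)
    return q
E
python3 - <<'E'
from kin import *
print(L.round(4),np.abs(RES).max())
def sim(q,segs):
    for t,r in segs:
        p,R=fk(q); 
        q=step(q,p+R@np.array(t)/1e3,R@Ro.from_rotvec(r,degrees=True).as_matrix())
    return q
q=sim(data[0][0],[([39,-29,-7],[0,0,0])]*10); print(q.round(2))
q=sim(q,[([0,0,0],[0,0,8])]*3+[([0,0,0],[0,8.3,0])]*3); print('W1',q.round(2),data[1][0])
q=sim(q,[([-10,-44,4],[0,0,0])]*13); print('P2',q.round(2),fk(q)[0],data[2][0])
E
```

```text
[ 0.2809  0.0111  0.0153  0.4818 -0.0518  0.432   0.0034  0.3347] 0.009551479777573924
[ 0.97  0.24 -0.63  1.76  0.16  1.19 -1.02]
W1 [ 1.14 -0.04 -0.57  2.11 -0.3   0.69 -0.97] [1.18, -0.04, -0.61, 2.11, -0.3, 0.69, -0.97]
P2 [ 0.73 -0.29 -1.43  2.19  0.06  0.68 -2.5 ] [0.39215413 0.26565797 0.25818658] [0.84, -0.3, -1.54, 2.17, 0.01, 0.64, -2.47]
```

```bash
cat >> kin.py <<'E'
from scipy.optimize import least_squares
from h import tool,rz
def ik(p,R,seeds=12,q0=None,rng=np.random.default_rng(0),w=.003):
    best=None; mid=(LO+HI)/2; hw=(HI-LO)/2; mid=mid.copy(); mid[4]=0
    for i in range(seeds):
        s=rng.uniform(LO,HI) if q0 is None else np.clip(q0+rng.normal(0,.2*(i>0),7),LO+1e-3,HI-1e-3); s[4]=min(s[4],1.5)
        r=least_squares(lambda q:np.r_[err(q,p,R),w*(q-mid)/hw],s,bounds=(LO+.03,HI-.03),max_nfev=60)
        e=np.abs(err(r.x,p,R)).max()
        if e<.008 and (best is None or r.cost<best[0]): best=(r.cost,r.x,e)
    return best
LT=np.radians(65)
def tcp_of(lip=None,org=None,yaw=0,pitch=0,tilt=0,s=.065):
    """scoop lip/origin position, heading, pitch (lip down +); tool tilt rel. to scoop (outward deg) -> tcp pose"""
    Rs=rz(yaw)@Ro.from_euler('y',pitch,degrees=True).as_matrix()
    o=org if org is not None else lip-Rs@np.array([.05,0,0])
    R=Rs@tool(0,tilt); g=o+Rs@np.array([-.056-s*np.cos(LT),0,.028+s*np.sin(LT)])
    return g+.019*R[:,2],R
E
cat > a.py <<'E'
from kin import *
B=np.array([.5856,-.3032,0]); tubc=np.array([.5706,-.0115,.004]); tx=rz(-8.3)[:,0]
for tilt in(0,10):
    P={'grasp':tcp_of(org=np.array([.588,.3133,.004]),yaw=-9,tilt=tilt),'tubA':tcp_of(org=tubc-.047*tx,yaw=-8.3,tilt=tilt),'tubB':tcp_of(org=tubc+.065*tx,yaw=-8.3,tilt=tilt),'lift':tcp_of(org=tubc+.06*tx+[0,0,.12],yaw=-8.3,pitch=-15,tilt=tilt)}
    for y in (-60,-30,0,30): P['pour%d'%y]=tcp_of(lip=B+[0,0,.13]-rz(y)[:,0]*.02,yaw=y,pitch=48,tilt=tilt)
    for k,v in P.items():
        r=ik(*v,seeds=6); print(tilt,k,v[0].round(3),None if r is None else (r[1].round(2).tolist(),round(r[2],4)))
E
python3 a.py
```

```text
Traceback (most recent call last):
  File "a.py", line 7, in <module>
    r=ik(*v,seeds=6); print(tilt,k,v[0].round(3),None if r is None else (r[1].round(2).tolist(),round(r[2],4)))
  File "kin.py", line 48, in ik
    r=least_squares(lambda q:np.r_[err(q,p,R),w*(q-mid)/hw],s,bounds=(LO+.03,HI-.03),max_nfev=60)
ValueError: Initial guess is outside of provided bounds
```

```bash
sed -i 's/s\[4\]=min(s\[4\],1.5)/s[4]=min(s[4],1.5); s=np.clip(s,LO+.04,HI-.04)/' kin.py; time python3 a.py
```

```text
0 grasp [0.506 0.326 0.072] ([-0.96, 0.61, 0.56, 1.84, -0.43, 0.82, -1.9], np.float64(0.0))
0 tubA [0.441 0.007 0.072] ([-0.51, 0.35, 0.62, 2.26, -0.34, 0.62, -1.36], np.float64(0.0))
0 tubB [ 0.552 -0.009  0.072] ([-0.41, 0.53, 0.58, 1.98, -0.42, 0.75, -1.29], np.float64(0.0))
0 lift [ 0.533 -0.006  0.168] ([-0.28, 0.17, 0.32, 2.17, -0.04, 0.55, -1.66], np.float64(0.0001))
0 pour-60 [ 0.556 -0.252  0.275] ([0.79, 0.95, -0.52, 0.95, -0.11, 1.99, -2.3], np.float64(0.0003))
0 pour-30 [ 0.535 -0.274  0.275] None
0 pour0 [ 0.527 -0.303  0.275] ([0.14, 0.95, 0.61, 0.97, 0.02, 1.99, -0.86], np.float64(0.0063))
0 pour30 [ 0.535 -0.333  0.275] ([0.06, 0.82, 0.46, 1.17, 0.34, 1.7, -0.62], np.float64(0.0))
10 grasp [0.509 0.326 0.072] ([-1.26, 0.67, 0.91, 1.95, -0.65, 0.7, -1.74], np.float64(0.0))
10 tubA [0.445 0.007 0.072] ([-1.01, 0.54, 1.27, 2.37, -0.96, 0.64, -0.74], np.float64(0.0))
10 tubB [ 0.556 -0.009  0.072] ([-0.7, 0.58, 0.96, 2.11, -0.83, 0.65, -0.92], np.float64(0.0))
10 lift [ 0.536 -0.006  0.169] ([-1.18, 0.54, 1.53, 2.27, -1.1, 0.65, -0.64], np.float64(0.0001))
10 pour-60 [ 0.557 -0.254  0.272] ([0.55, 0.79, 0.06, 1.08, -0.32, 1.88, -2.01], np.float64(0.0))
10 pour-30 [ 0.537 -0.275  0.272] ([0.41, 0.85, 0.18, 0.98, -0.11, 1.99, -1.52], np.float64(0.0))
10 pour0 [ 0.529 -0.303  0.272] ([0.25, 0.82, 0.32, 1.05, 0.1, 1.88, -1.02], np.float64(0.0))
10 pour30 [ 0.537 -0.331  0.272] ([0.11, 0.72, 0.39, 1.24, 0.28, 1.61, -0.63], np.float64(0.0))
real	0m14.960s
user	0m15.520s
sys	0m0.136s
```

```bash
cat > b.py <<'E'
from kin import *
import time
def seg(q,p1,R1,tmax=None):
    p0,R0=fk(q); rv=Ro.from_matrix(R0.T@R1).as_rotvec(); n=int(max(3,np.linalg.norm(p1-p0)/.05,np.degrees(np.linalg.norm(rv))/9))
    for i in range(1,n+1):
        q=step(q,p0+(p1-p0)*i/n,R0@Ro.from_rotvec(rv*i/n).as_matrix(),it=1)
    return q,n
if __name__=='__main__':
    q0=np.array(state()['q']); rng=np.random.default_rng(1)
    G=tcp_of(org=np.array([.588,.3133,.004]),yaw=-9,tilt=0); pre=(G[0]+[0,0,.11],G[1])
    res=[];t=time.time()
    while time.time()-t<150:
        v=[];q=q0;N=0
        for _ in range(2):
            a=np.radians(rng.uniform(-60,40)); r=rng.uniform(.45,.8); w=(np.array([r*np.cos(a),r*np.sin(a),rng.uniform(.22,.4)]),tool(np.degrees(a)+rng.uniform(-70,70),rng.uniform(-25,15)),)
            v.append((w[0].round(2).tolist(),w[1])); q,n=seg(q,*w);N+=n
        q,n=seg(q,*pre);N+=n
        e=np.abs(err(q,*pre)).max()
        if e>.01: continue
        m=min((q-LO)[[1,2,3,4,5,6]].min(),(HI-q)[[1,2,3,4,5,6]].min()); res.append((abs(q[2])+max(0,.3-m)*3,N,q.round(2).tolist(),[(a,R.round(3).tolist()) for a,R in v]))
    res.sort(key=lambda r:r[0]); print(len(res))
    for r in res[:4]: print(r)
E
python3 b.py
```

```text
385
(np.float64(0.06162801865771663), 27, [-0.6, 0.41, 0.04, 1.76, -0.02, 0.97, -2.28], [([0.43, -0.28, 0.26], [[0.547, -0.832, -0.091], [-0.821, -0.555, 0.136], [-0.164, 0.0, -0.986]]), ([0.73, 0.24, 0.34], [[0.719, -0.69, -0.081], [-0.686, -0.724, 0.078], [-0.112, 0.0, -0.994]])])
(np.float64(0.06910343421493012), 32, [-0.62, 0.41, 0.06, 1.76, -0.03, 0.97, -2.27], [([0.38, -0.32, 0.28], [[0.099, -0.995, -0.002], [-0.995, -0.099, 0.016], [-0.016, 0.0, -1.0]]), ([0.43, -0.53, 0.36], [[-0.422, -0.903, -0.078], [-0.888, 0.429, -0.164], [0.182, 0.0, -0.983]])])
(np.float64(0.0713166300250145), 36, [-0.62, 0.41, 0.06, 1.76, -0.03, 0.97, -2.27], [([0.56, -0.53, 0.25], [[0.968, -0.128, -0.215], [-0.125, -0.992, 0.028], [-0.216, 0.0, -0.976]]), ([0.59, -0.26, 0.39], [[-0.059, -0.998, 0.02], [-0.946, 0.063, 0.317], [-0.317, 0.0, -0.948]])])
(np.float64(0.07362855644230101), 28, [-0.62, 0.41, 0.06, 1.76, -0.03, 0.97, -2.27], [([0.62, -0.12, 0.34], [[0.76, 0.621, 0.193], [0.601, -0.784, 0.153], [0.247, 0.0, -0.969]]), ([0.59, -0.16, 0.26], [[0.973, 0.218, -0.076], [0.217, -0.976, -0.017], [-0.078, 0.0, -0.997]])])
```

```bash
cat >> kin.py <<'E'
def rows(ws,steps=None,vt=.05,vr=8.5,p0=None,R0=None):
    """print JSON rows through waypoints, rounded, chaining the rounded pose"""
    import json
    s=state(); p=np.array(s['eef_pos']) if p0 is None else p0; R=np.array(s['eef_rot']) if R0 is None else R0; out=[]; ps=[]; 
    for k,(p1,R1) in enumerate(ws):
        rv=Ro.from_matrix(R.T@R1).as_rotvec(); n=int(np.ceil(max(1,np.linalg.norm(p1-p)/vt,np.degrees(np.linalg.norm(rv))/vr)))
        if steps and steps[k]: n=steps[k]
        pa,Ra=p,R
        for i in range(1,n+1):
            pt=pa+(p1-pa)*i/n; Rt=Ra@Ro.from_rotvec(rv*i/n).as_matrix()
            t=np.round(R.T@(pt-p)*1e3,1); a=np.round(Ro.from_matrix(R.T@Rt).as_rotvec(degrees=True),1)
            p=p+R@t/1e3; R=R@Ro.from_rotvec(a,degrees=True).as_matrix(); out.append((t.tolist(),a.tolist()))
            ps.append((p,R))
    q=np.array(s['q']); mn=9
    for a in ps: q=step(q,*a,it=2)
    print(len(out)); [print(o[0],o[1]) for o in out]
    print('pred q',q.round(2),'err',err(q,*ps[-1]).round(3).tolist())
E
python3 - <<'E'
from kin import *
a=(np.array([.43,-.28,.26]),np.array([[0.547, -0.832, -0.091], [-0.821, -0.555, 0.136], [-0.164, 0.0, -0.986]]))
b=(np.array([.73,.24,.34]),np.array([[0.719, -0.69, -0.081], [-0.686, -0.724, 0.078], [-0.112, 0.0, -0.994]]))
rows([a,b],[10,10])
E
```

```text
20
[11.8, 52.1, -1.7] [-0.3, -1.2, 4.9]
[16.1, 51.0, -1.8] [-0.3, -1.2, 4.9]
[20.4, 49.4, -1.9] [-0.3, -1.2, 4.9]
[24.5, 47.5, -2.1] [-0.4, -1.3, 4.9]
[28.4, 45.2, -2.4] [-0.3, -1.2, 5.0]
[32.1, 42.7, -2.7] [-0.3, -1.2, 4.9]
[35.7, 39.7, -3.3] [-0.3, -1.2, 4.9]
[38.8, 36.5, -3.9] [-0.3, -1.2, 4.9]
[41.8, 33.2, -4.5] [-0.3, -1.3, 4.9]
[44.2, 29.4, -5.3] [-0.3, -1.2, 4.9]
[-27.6, -53.8, -3.5] [-0.2, 0.3, -1.3]
[-26.3, -54.4, -3.9] [-0.1, 0.3, -1.2]
[-25.2, -54.9, -4.0] [-0.2, 0.3, -1.3]
[-23.9, -55.5, -4.4] [-0.2, 0.3, -1.2]
[-22.7, -56.0, -4.7] [-0.2, 0.3, -1.3]
[-21.4, -56.4, -5.1] [-0.1, 0.3, -1.2]
[-20.1, -56.8, -5.2] [-0.2, 0.3, -1.3]
[-18.9, -57.3, -5.5] [-0.2, 0.3, -1.2]
[-17.6, -57.7, -5.8] [-0.2, 0.3, -1.3]
[-16.3, -58.0, -6.2] [-0.1, 0.3, -1.3]
pred q [-0.33  0.78  0.17  0.79 -0.22  1.65 -2.55] err [-0.0, -0.0, -0.0, 0.0, -0.0, 0.0]
```

Emit:
drive_tool:
  series:
    - {"grip": 91.8, "translation": [12, 52, -2], "angular": [-0.3, -1.2, 4.9]}
    - {"grip": 91.8, "translation": [16, 51, -2], "angular": [-0.3, -1.2, 4.9]}
    - {"grip": 91.8, "translation": [20, 49, -2], "angular": [-0.3, -1.2, 4.9]}
    - {"grip": 91.8, "translation": [24.5, 47.5, -2], "angular": [-0.3, -1.2, 4.9]}
    - {"grip": 91.8, "translation": [28, 45, -2], "angular": [-0.3, -1.2, 4.9]}
    - {"grip": 91.8, "translation": [32, 43, -3], "angular": [-0.3, -1.2, 4.9]}
    - {"grip": 91.8, "translation": [36, 40, -3], "angular": [-0.3, -1.2, 4.9]}
    - {"grip": 91.8, "translation": [39, 36.5, -4], "angular": [-0.3, -1.2, 4.9]}
    - {"grip": 91.8, "translation": [42, 33, -4.5], "angular": [-0.3, -1.2, 4.9]}
    - {"grip": 91.8, "translation": [44, 29, -5], "angular": [-0.3, -1.2, 4.9]}
    - {"grip": 91.8, "translation": [-27.5, -54, -3.5], "angular": [-0.2, 0.3, -1.3]}
    - {"grip": 91.8, "translation": [-26, -54.5, -4], "angular": [-0.2, 0.3, -1.2]}
    - {"grip": 91.8, "translation": [-25, -55, -4], "angular": [-0.2, 0.3, -1.3]}
    - {"grip": 91.8, "translation": [-24, -55.5, -4.5], "angular": [-0.2, 0.3, -1.2]}
    - {"grip": 91.8, "translation": [-22.5, -56, -5], "angular": [-0.2, 0.3, -1.3]}
    - {"grip": 91.8, "translation": [-21.5, -56.5, -5], "angular": [-0.2, 0.3, -1.2]}
    - {"grip": 91.8, "translation": [-20, -57, -5], "angular": [-0.2, 0.3, -1.3]}
    - {"grip": 91.8, "translation": [-19, -57, -5.5], "angular": [-0.2, 0.3, -1.2]}
    - {"grip": 91.8, "translation": [-17.5, -57.5, -6], "angular": [-0.2, 0.3, -1.3]}
    - {"grip": 91.8, "translation": [-16.5, -58, -6], "angular": [-0.2, 0.3, -1.3]}

```text
clock: 8.48
eef_pos: [0.725, 0.2245, 0.3383]
eef_rot: [[0.716, -0.693, -0.081], [-0.689, -0.721, 0.076], [-0.111, 0.001, -0.994]]
contact_force: [1.6, -1.6, 0.2]
grip_width: 0.0915
finger_force: 0.0
```

Run:
```python
from kin import *
s=state();print(s['clock'],s['q'].round(2) if hasattr(s['q'],'round') else s['q'],fk(s['q'])[0]-s['eef_pos'],s['eef_pos'])
G=tcp_of(org=np.array([.588,.3133,.004]),yaw=-9,tilt=0)
rows([(G[0]+[0,0,.11],G[1])])
```

```text
8.475 [-0.37  0.66  0.17  1.01 -0.2   1.53 -2.56] [-0.01135941  0.02467859 -0.00326211] [0.72495768 0.22449325 0.33830787]
6
[-35.0, 13.1, 30.1] [-0.3, 1.0, -5.8]
[-36.7, 9.3, 29.6] [-0.3, 1.1, -5.8]
[-37.9, 5.3, 28.9] [-0.3, 1.0, -5.8]
[-38.8, 1.4, 28.3] [-0.3, 1.0, -5.8]
[-39.2, -2.8, 27.5] [-0.4, 1.0, -5.8]
[-39.2, -6.9, 26.9] [-0.3, 1.1, -5.9]
pred q [-0.61  0.42  0.04  1.75 -0.02  0.97 -2.28] err [-0.0, -0.0, -0.0, -0.0, -0.0, 0.0]
```

Emit:
drive_tool:
  series:
    - {"grip": 91.8, "translation": [-35, 13, 30], "angular": [-0.3, 1, -5.8]}
    - {"grip": 91.8, "translation": [-37, 9, 29.5], "angular": [-0.3, 1, -5.8]}
    - {"grip": 91.8, "translation": [-38, 5, 29], "angular": [-0.3, 1, -5.8]}
    - {"grip": 91.8, "translation": [-39, 1, 28], "angular": [-0.3, 1, -5.8]}
    - {"grip": 91.8, "translation": [-39, -3, 27.5], "angular": [-0.4, 1, -5.8]}
    - {"grip": 91.8, "translation": [-39, -7, 27], "angular": [-0.3, 1.1, -5.9]}
    - {"grip": 91.8, "translation": [0, 0, 0], "angular": [0, 0, 0]}

```text
clock: 9.35
eef_pos: [0.4993, 0.3291, 0.1802]
eef_rot: [[0.989, -0.149, -0.009], [-0.149, -0.989, 0.001], [-0.009, 0.0, -1.0]]
contact_force: [0.4, 0.4, 1.4]
grip_width: 0.0918
finger_force: 0.0
```

Run:
```python
from h import *
s=state();print(np.round(s['q'],2))
Rt=tool(-9,0); go(gripp(.065)-[0,0,.019],Rt)
im,d=grab('top'); im2,d2=grab('scene')
a=cv2.resize(im[100:240,90:230],(400,400)); b=cv2.resize(im2[90:260,290:460],(400,400)); cv2.imwrite('pics/pre.png',np.hstack([a,b]))
```

```text
[-0.63  0.43  0.01  1.74 -0.01  0.98 -2.34]
clk 9.35 from [0.4993 0.3291 0.1802] dist mm 108 rot [0.  0.5 0.4] trans in start axes [  7.6   1.8 108.2] trans in end axes [  6.6   1.8 108.3] F [0.4 0.4 1.4] w 91.8
```

View pics/pre.png

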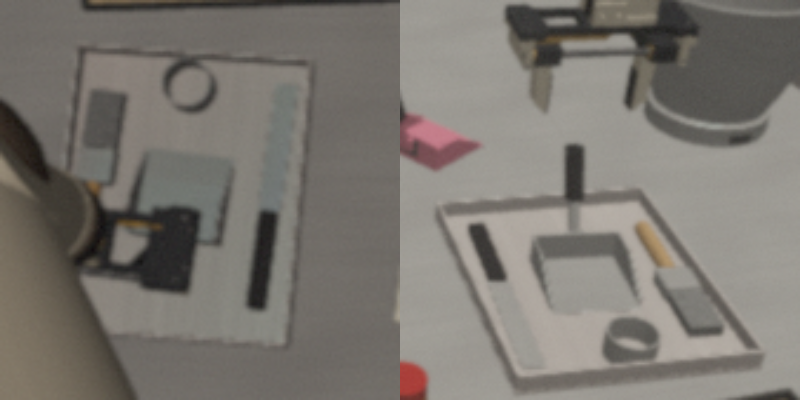

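The open fingers straddle the handle line, with the handle at (574,175) in the right panel, and the posture is good. Descending and gripping.

Emit:
drive_tool:
  series:
    - {"grip": 91.8, "translation": [4, 1, 18], "angular": [0, 0.3, 0.2]}
    - {"grip": 91.8, "translation": [3, 1, 18], "angular": [0, 0.2, 0.2]}
    - {"grip": 91.8, "translation": [0, 0, 18], "angular": [0, 0, 0]}
    - {"grip": 91.8, "translation": [0, 0, 18], "angular": [0, 0, 0]}
    - {"grip": 91.8, "translation": [0, 0, 18], "angular": [0, 0, 0]}
    - {"grip": 91.8, "translation": [0, 0, 18], "angular": [0, 0, 0]}
    - {"grip": 91.8, "translation": [0, 0, 0], "angular": [0, 0, 0]}
    - {"grip": 40, "translation": [0, 0, 0], "angular": [0, 0, 0]}
    - {"grip": 40, "translation": [0, 0, 0], "angular": [0, 0, 0]}
    - {"grip": 40, "translation": [0, 0, 0], "angular": [0, 0, 0]}
  force: 60

```text
clock: 10.7
eef_pos: [0.512, 0.3243, 0.0754]
eef_rot: [[0.987, -0.163, 0.007], [-0.163, -0.987, 0.002], [0.007, -0.003, -1.0]]
contact_force: [-0.4, -1.0, -0.8]
grip_width: 0.0663
finger_force: 0.0
```

Emit:
drive_tool:
  series:
    - {"grip": 5, "translation": [0, 0, 0], "angular": [0, 0, 0]}
    - {"grip": 5, "translation": [0, 0, 0], "angular": [0, 0, 0]}
    - {"grip": 5, "translation": [0, 0, 0], "angular": [0, 0, 0]}
    - {"grip": 5, "translation": [0, 0, 0], "angular": [0, 0, 0]}
  force: 60

```text
clock: 11.2
eef_pos: [0.5115, 0.3239, 0.0746]
eef_rot: [[0.987, -0.163, 0.006], [-0.163, -0.987, 0.001], [0.006, -0.002, -1.0]]
contact_force: [-0.9, 0.3, 0.2]
grip_width: 0.0265
finger_force: 0.0
```

Emit:
drive_tool:
  series:
    - {"grip": 26, "translation": [-3, 0, 1], "angular": [0, 0, 0]}
    - {"grip": 26, "translation": [-3, 0, 1], "angular": [0, 0, 0]}
    - {"grip": 5, "translation": [0, 0, 0], "angular": [0, 0, 0]}
    - {"grip": 5, "translation": [0, 0, 0], "angular": [0, 0, 0]}
    - {"grip": 5, "translation": [0, 0, 0], "angular": [0, 0, 0]}
    - {"grip": 5, "translation": [0, 0, 0], "angular": [0, 0, 0]}
  force: 60

```text
clock: 11.95
eef_pos: [0.5056, 0.3248, 0.0725]
eef_rot: [[0.987, -0.163, 0.006], [-0.163, -0.987, 0.001], [0.006, -0.002, -1.0]]
contact_force: [-0.8, 1.1, -1.4]
grip_width: 0.0177
finger_force: 59.9
```

Emit:
drive_tool:
  series:
    - {"grip": 5, "translation": [0, 0, -4], "angular": [0, 0, 0]}
    - {"grip": 5, "translation": [0, 0, -8], "angular": [0, 0, 0]}
    - {"grip": 5, "translation": [0, 0, -15], "angular": [0, 0, 0]}
    - {"grip": 5, "translation": [0, 0, -20], "angular": [0, 0, 0]}
    - {"grip": 5, "translation": [0, 0, -20], "angular": [0, 0, 0]}
    - {"grip": 5, "translation": [0, 0, -20], "angular": [0, 0, 0]}
    - {"grip": 5, "translation": [0, 0, -10], "angular": [0, 0, 0]}
    - {"grip": 5, "translation": [0, 0, 0], "angular": [0, 0, 0]}
  force: 60

```text
clock: 12.95
eef_pos: [0.5056, 0.3252, 0.1708]
eef_rot: [[0.987, -0.163, 0.008], [-0.163, -0.987, 0.003], [0.007, -0.004, -1.0]]
contact_force: [-0.1, 0.5, -2.0]
grip_width: 0.0178
finger_force: 59.9
```

Run:
```python
from h import *
im2,d2=grab('scene'); np.savez('lift',im=im2,d=d2)
cv2.imwrite('pics/lift.png',cv2.resize(im2[70:270,260:460],(600,600)))
s=state();print(np.round(s['q'],2),s['eef_pos'],s['eef_rot'],s['grip_width'],s['finger_force'])
```

```text
[-0.63  0.43  0.02  1.75 -0.01  0.95 -2.35] [0.50504479 0.32481694 0.16988124] [[ 0.9865937  -0.16306918  0.0064282 ]
 [-0.16308236 -0.98661119  0.00158022]
 [ 0.00608445 -0.00260736 -0.99997809]] 0.01782950953964136 59.888132214546204
```

View pics/lift.png

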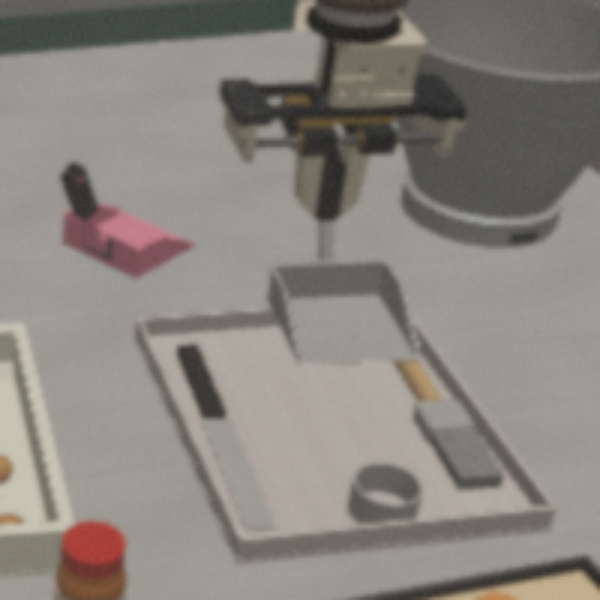

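The scoop is lifted and looks level, with its floor at about (350,330) in the crop. Next I'll measure the held scoop's pose from depth and refit the kinematics with the new samples.

```bash
python3 - <<'E'
s=open('kin.py').read()
s=s.replace("(list(S['q']),list(S['eef_pos']),np.array(S['eef_rot']))]","""([1.14,-.31,-1.53,2.03,-.39,1.02,-1.93],[.383,.2524,.276],None),
([-.37,.66,.17,1.01,-.2,1.53,-2.56],[.72496,.22449,.33831],None),
([-.63,.43,.01,1.74,-.01,.98,-2.34],[.4993,.3291,.1802],None),
(list(S['q']),list(S['eef_pos']),None)]""")
open('kin.py','w').write(s)
E
python3 - <<'E'
from h import *
import kin
print(kin.L.round(3),kin.RES.reshape(-1,3).round(4).tolist())
s=state(); p=np.array(s['eef_pos']);R=np.array(s['eef_rot'])
D=np.load('lift.npz');P=pts('scene',D['d']);q=P[(D['d']>0)]
t=(q-p)@R   # tool frame
o=np.array([.083,-.002,.0685])
f=t[(abs(t[:,0]-o[0])<.045)&(abs(t[:,1]-o[1])<.04)&(abs(t[:,2]-o[2])<.02)]; f=f[f[:,0]>o[0]-.03]
A=np.c_[f[:,0]-o[0],f[:,1]-o[1],np.ones(len(f))]; c=np.linalg.lstsq(A,f[:,2],rcond=None)[0]
for _ in range(3):
    r=f[:,2]-A@c; k=abs(r)<.004; c=np.linalg.lstsq(A[k],f[k,2],rcond=None)[0]
print('floor: pitch lipdown deg',np.degrees(c[0]),'roll',np.degrees(c[1]),'z',c[2],'(expect .066)',len(f),k.sum())
w=t[(abs(t[:,0]-o[0])<.08)&(abs(t[:,1]-o[1])<.07)&(t[:,2]>.015)&(t[:,2]<.075)]
print(np.percentile(w,[1,99],axis=0).round(4).tolist())
E
```

```text
[ 0.314  0.01   0.008  0.499 -0.009  0.455  0.004  0.337] [[0.0178, 0.0014, 0.0029], [0.0056, 0.0085, -0.0015], [-0.0083, 0.0018, -0.0026], [0.0021, -0.0061, 0.0009], [0.0006, -0.0035, 0.0026], [-0.0098, 0.0212, -0.0021], [-0.0129, 0.0218, -0.0016], [-0.0134, 0.0239, 0.0015]]
floor: pitch lipdown deg 1.0912357094306133 roll -0.0957933042203216 z 0.06541344365050542 (expect .066) 526 523
[[0.025, -0.0512, 0.0214], [0.1338, 0.0506, 0.0687]]
```

```bash
python3 - <<'E'
s=open('kin.py').read()
s=s.replace("C=Ro.from_euler('z',90,","C=Ro.from_euler('z',90-AO,").replace("SG=np.array","AO=-2.0\nSG=np.array").replace("Rs=[];R=np.eye(3)\n    for","Rs=[];R=Ro.from_euler('z',AO,degrees=True).as_matrix()\n    for")
open('kin.py','w').write(s)
E
cat > a.py <<'E'
from kin import *
from b import seg
print(np.abs(RES).max(),L.round(3))
B=np.array([.5856,-.3032,0]); tc=np.array([.5706,-.0115,0]); tx=rz(-8.3)[:,0]
# tool pose from scoop pose: scoop origin in tool frame o, scoop yaw ~ tool yaw
o=np.array([.083,-.0005,.0680])
def T(org,yaw,pitch): # scoop origin, heading, pitch lip-down -> tcp pose
    R=rz(yaw)@Ro.from_euler('y',pitch-1,degrees=True).as_matrix()@np.diag([1.,-1,-1]); return org-R@o,R
def TL(lip,yaw,pitch): return T(lip-rz(yaw)@Ro.from_euler('y',pitch,degrees=True).as_matrix()@np.array([.05,0,0]),yaw,pitch)
if __name__=='__main__':
    q=np.array(state()['q'])
    W=[('up',T(O+[0,0,.16],-9,0)),('abovetub',T(tc-.047*tx+[0,0,.16],-8.3,0)),('tubA',T(tc-.047*tx+[0,0,.006],-8.3,0)),('tubB',T(tc+.066*tx+[0,0,.005],-8.3,0)),('lift1',T(tc+.05*tx+[0,0,.05],-8.3,-18)),('lift2',T(tc+.04*tx+[0,0,.17],-8.3,-18))]
    W+=[('bowl',T(B+[0,0,.19]-rz(20)[:,0]*.09,20,-15)),('pour0',TL(B+[0,0,.14]-rz(20)[:,0]*.025,20,0)),('pour',TL(B+[0,0,.135]-rz(20)[:,0]*.02,20,48))]
    from h import O
    for n,w in W:
        q,k=seg(q,*w); q=step(q,*w); print(n,k,w[0].round(3),q.round(2),err(q,*w).round(3).tolist() if abs(err(q,*w)).max()>.004 else 'ok')
E
sed -i 's/^from b import seg/from b import seg\nfrom h import O/' a.py; python3 a.py
```

```text
0.004958208145390053 [ 0.316  0.002  0.005  0.524 -0.008  0.456  0.007  0.361]
up 3 [0.505 0.326 0.231] [-0.62  0.37  0.    1.69  0.01  1.06 -2.28] ok
abovetub 6 [0.441 0.007 0.227] [-0.21  0.1   0.18  2.07 -0.02  0.96 -1.67] ok
tubA 3 [0.441 0.007 0.073] [-0.18  0.34  0.16  2.21 -0.09  0.57 -1.6 ] ok
tubB 3 [ 0.553 -0.009  0.072] [-0.13  0.49  0.15  1.95 -0.11  0.69 -1.57] ok
lift1 3 [ 0.52  -0.005  0.087] [-0.25  0.31  0.21  2.28 -0.05  0.23 -1.65] ok
lift2 3 [ 0.511 -0.003  0.207] [-0.36  0.08  0.31  2.19  0.06  0.55 -1.74] ok
bowl 7 [ 0.409 -0.368  0.232] [ 0.41  0.28  0.57  1.91 -0.51  0.99  0.09] ok
pour0 3 [ 0.436 -0.358  0.207] [ 0.2   0.39  0.6   1.81 -0.28  1.02 -0.23] ok
pour 5 [ 0.529 -0.324  0.279] [-0.05  0.9   0.67  1.11  0.13  1.8  -0.6 ] ok
```

Run:
```python
from a import *
rows([T(tc-.047*tx+[0,0,.12],-8.3,0)],[10])
```

```text
0.004958208145390053 [ 0.316  0.002  0.005  0.524 -0.008  0.456  0.007  0.361]
10
[-1.2, 32.4, -1.8] [-0.0, 0.1, -0.1]
[-1.2, 32.4, -1.7] [-0.0, 0.0, -0.1]
[-1.2, 32.4, -1.8] [-0.0, 0.1, -0.1]
[-1.3, 32.4, -1.7] [-0.1, 0.1, -0.1]
[-1.4, 32.4, -1.7] [0.0, 0.0, -0.1]
[-1.4, 32.4, -1.8] [0.0, 0.1, -0.2]
[-1.6, 32.4, -1.7] [0.0, 0.1, -0.1]
[-1.5, 32.4, -1.7] [-0.0, 0.0, -0.1]
[-1.7, 32.4, -1.7] [-0.0, 0.1, -0.1]
[-1.7, 32.4, -1.7] [-0.0, 0.0, -0.1]
pred q [-0.18  0.15  0.14  2.11 -0.03  0.86 -1.67] err [-0.0, -0.0, -0.0, -0.0, -0.0, 0.0]
```

Emit:
drive_tool:
  series:
    - {"grip": 5, "translation": [0, 10, -4], "angular": [0, 0.1, -0.1]}
    - {"grip": 5, "translation": [-1, 25, -4], "angular": [0, 0.1, -0.1]}
    - {"grip": 5, "translation": [-1.5, 35, -4], "angular": [0, 0.1, -0.1]}
    - {"grip": 5, "translation": [-1.5, 35, -2], "angular": [0, 0.1, -0.1]}
    - {"grip": 5, "translation": [-1.5, 35, -2], "angular": [0, 0.1, -0.2]}
    - {"grip": 5, "translation": [-1.5, 35, -1], "angular": [0, 0.1, -0.2]}
    - {"grip": 5, "translation": [-1.5, 35, 0], "angular": [0, 0, -0.1]}
    - {"grip": 5, "translation": [-1.5, 35, 0], "angular": [0, 0, -0.1]}
    - {"grip": 5, "translation": [-1.5, 35, 0], "angular": [0, 0, -0.1]}
    - {"grip": 5, "translation": [-1.5, 27, 0], "angular": [0, 0, -0.1]}
    - {"grip": 5, "translation": [-1.5, 15, 0], "angular": [0, 0, 0]}
    - {"grip": 5, "translation": [0, 3, 0], "angular": [0, 0, 0]}
    - {"grip": 5, "translation": [0, 0, 0], "angular": [0, 0, 0]}

```text
clock: 14.62
eef_pos: [0.4412, 0.0065, 0.1857]
eef_rot: [[0.99, -0.142, 0.016], [-0.142, -0.99, -0.0], [0.016, -0.002, -1.0]]
contact_force: [-0.1, -0.4, -2.7]
grip_width: 0.018
finger_force: 59.9
```

Run:
```python
from a import *
import cv2
from h import grab,go,pts
im,d=grab('top'); cv2.imwrite('pics/tub.png',cv2.resize(im[100:250,190:340],(600,600)))
s=state(); print(np.round(s['q'],2)); w=T(tc-.047*tx+[0,0,.006],-8.3,0); go(*w)
# tub rim from scene/top: recheck edges in tub frame
X=pts('top',d); r=(X-tc)@rz(-8.3); m=(d>0)&(r[...,2]>.045)&(r[...,2]<.054)&(abs(r[...,0])<.15)&(abs(r[...,1])<.07)
v=r[m]; print('rim x',np.percentile(v[:,0],[1,99]),'y',np.percentile(v[:,1],[2,98]))
for sg in(1,-1):
    u=v[(sg*v[:,1]>.05)&(v[:,0]>-.0)&(v[:,0]<.1)]; print(sg,len(u),u[:,1].mean() if len(u) else 0, np.polyfit(u[:,0],u[:,1],1) if len(u)>5 else 0)
```

```text
0.013186339644710093 [ 0.311  0.002  0.005  0.52  -0.012  0.456  0.007  0.356]
[-0.23  0.14  0.17  2.12 -0.03  0.87 -1.76]
clk 14.675 from [0.4412 0.0068 0.1857] dist mm 113 rot [-0.1  0.1  0.2] trans in start axes [ -2.4   0.2 113.1] trans in end axes [-2.500e+00 -1.000e-01  1.131e+02] F [ 0.4  0.5 -1.4] w 17.9
rim x [-0.01697205  0.14205667] y [-0.06936143  0.06926373]
1 93 0.06482510031145994 [0.00562751 0.06454665]
-1 97 -0.06452197833515719 [-0.00385552 -0.06433615]
```

View pics/tub.png

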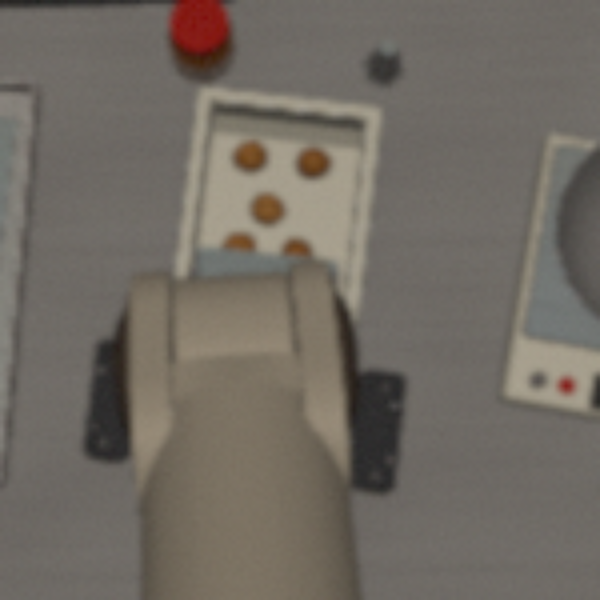

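Run:
```python
from a import *
from h import go
go(*TL(tc+.0*tx+[0,0,.009],-8.3,1.5))
```

```text
0.013179317458159697 [ 0.311  0.002  0.005  0.52  -0.012  0.456  0.007  0.356]
clk 14.675 from [0.4412 0.0068 0.1857] dist mm 107 rot [-0.1 -1.4  0.2] trans in start axes [ -3.5   0.2 106.6] trans in end axes [-8.000e-01 -1.000e-01  1.067e+02] F [ 0.4  0.5 -1.4] w 17.9
```

Emit:
drive_tool:
  series:
    - {"grip": 5, "translation": [-2, 0, 5], "angular": [0, -0.7, 0.1]}
    - {"grip": 5, "translation": [-2, 0, 12], "angular": [0, -0.7, 0.1]}
    - {"grip": 5, "translation": [0, 0, 16], "angular": [0, 0, 0]}
    - {"grip": 5, "translation": [0, 0, 18], "angular": [0, 0, 0]}
    - {"grip": 5, "translation": [0, 0, 18], "angular": [0, 0, 0]}
    - {"grip": 5, "translation": [0, 0, 16], "angular": [0, 0, 0]}
    - {"grip": 5, "translation": [0, 0, 12], "angular": [0, 0, 0]}
    - {"grip": 5, "translation": [0, 0, 6], "angular": [0, 0, 0]}
    - {"grip": 5, "translation": [0, 0, 2], "angular": [0, 0, 0]}
    - {"grip": 5, "translation": [0, 0, 0], "angular": [0, 0, 0]}

```text
clock: 15.92
eef_pos: [0.4368, 0.0066, 0.0809]
eef_rot: [[0.989, -0.146, -0.007], [-0.146, -0.989, 0.003], [-0.008, -0.002, -1.0]]
contact_force: [0.9, 0.5, -1.9]
grip_width: 0.0174
finger_force: 59.9
```

Emit:
drive_tool:
  series:
    - {"grip": 5, "translation": [0, 0, 1], "angular": [0, 0, 0]}
    - {"grip": 5, "translation": [0, 0, 1], "angular": [0, 0, 0]}
    - {"grip": 5, "translation": [0, 0, 0], "angular": [0, 0, 0]}

```text
clock: 16.3
eef_pos: [0.4365, 0.0066, 0.0788]
eef_rot: [[0.989, -0.146, -0.008], [-0.146, -0.989, 0.003], [-0.008, -0.002, -1.0]]
contact_force: [0.0, -0.2, -2.4]
grip_width: 0.018
finger_force: 59.9
```

Run:
```python
from a import *
from h import go
print(np.round(state()['q'],2))
go(*TL(tc+.114*tx+[0,0,.0045],-8.3,1.5))
```

```text
0.014219050191850751 [ 0.317  0.001  0.005  0.522 -0.007  0.459  0.007  0.359]
[-0.21  0.33  0.15  2.19 -0.09  0.63 -1.71]
clk 16.3 from [0.4365 0.0066 0.0788] dist mm 117 rot [-0.1 -0.  -0.1] trans in start axes [116.9  -1.1   3.4] trans in end axes [116.9  -0.9   3.3] F [ 0.  -0.2 -2.4] w 18.0
```

Emit:
drive_tool:
  series:
    - {"grip": 5, "translation": [0, 0, 1], "angular": [0, 0, 0]}
    - {"grip": 5, "translation": [0, 0, 0.5], "angular": [0, 0, 0]}
    - {"grip": 5, "translation": [0, 0, 0], "angular": [0, 0, 0]}

```text
clock: 16.68
eef_pos: [0.4364, 0.0066, 0.0771]
eef_rot: [[0.989, -0.146, -0.008], [-0.146, -0.989, 0.003], [-0.008, -0.002, -1.0]]
contact_force: [0.1, -0.7, -2.0]
grip_width: 0.0178
finger_force: 59.9
```

Emit:
drive_tool:
  series:
    - {"grip": 5, "translation": [0, 0, 0.5], "angular": [0, 0, 0]}
    - {"grip": 5, "translation": [0, 0, 0.5], "angular": [0, 0, 0]}
    - {"grip": 5, "translation": [0, 0, 0], "angular": [0, 0, 0]}

```text
clock: 17.05
eef_pos: [0.4364, 0.0066, 0.0761]
eef_rot: [[0.989, -0.146, -0.008], [-0.146, -0.989, 0.003], [-0.008, -0.002, -1.0]]
contact_force: [-0.2, -0.1, -1.0]
grip_width: 0.0177
finger_force: 59.9
```

Emit:
drive_tool:
  series:
    - {"grip": 5, "translation": [4, 0, 0.5], "angular": [0, 0, 0]}
    - {"grip": 5, "translation": [10, 0, 0], "angular": [0, 0, 0]}
    - {"grip": 5, "translation": [12, 0, 0], "angular": [0, 0, 0]}
    - {"grip": 5, "translation": [12, 0, 0], "angular": [0, 0, 0]}
    - {"grip": 5, "translation": [12, 0, 0], "angular": [0, 0, 0]}
    - {"grip": 5, "translation": [12, 0, 0], "angular": [0, 0, 0]}
    - {"grip": 5, "translation": [12, 0, 0], "angular": [0, 0, 0]}
    - {"grip": 5, "translation": [10, 0, 0], "angular": [0, 0, 0]}
    - {"grip": 5, "translation": [8, 0, 0], "angular": [0, 0, 0]}
    - {"grip": 5, "translation": [0, 0, 0], "angular": [0, 0, 0]}

```text
clock: 18.3
eef_pos: [0.528, -0.0068, 0.0749]
eef_rot: [[0.989, -0.146, -0.008], [-0.146, -0.989, 0.003], [-0.008, -0.002, -1.0]]
contact_force: [0.1, 0.1, -2.0]
grip_width: 0.0177
finger_force: 59.9
```

Run:
```python
from a import *
from h import *
print(np.round(state()['q'],2))
go(*TL(tc+.114*tx+[0,0,.0045],-8.3,1.5))
a,_=grab('top'); b,_=grab('scene')
cv2.imwrite('pics/push.png',np.hstack([cv2.resize(a[100:220,210:310],(400,480)),cv2.resize(b[170:270,205:290],(400,480))]))
```

```text
0.011433768046817854 [ 0.319  0.001  0.005  0.523 -0.006  0.458  0.007  0.36 ]
[-0.16  0.47  0.15  1.98 -0.11  0.71 -1.66]
clk 18.3 from [ 0.528  -0.0068  0.0749] dist mm 24 rot [-0.1 -0.  -0.1] trans in start axes [24.4 -1.1  0.2] trans in end axes [24.4 -1.   0.2] F [ 0.1  0.1 -2. ] w 17.7
```

View pics/push.png

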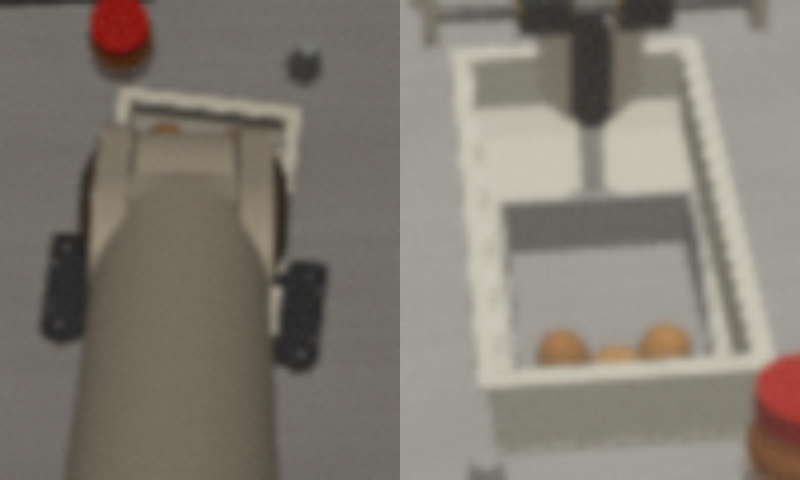

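The pan is well centred, with chestnuts in front of and on its lip at (560,348), (615,355) and (665,340). I'll keep pushing to the end wall.

Emit:
drive_tool:
  series:
    - {"grip": 5, "translation": [5, 0, 0], "angular": [0, 0, 0]}
    - {"grip": 5, "translation": [6, -0.5, 0], "angular": [0, 0, 0]}
    - {"grip": 5, "translation": [6, -0.5, 0], "angular": [0, 0, 0]}
    - {"grip": 5, "translation": [5, 0, 0], "angular": [0, 0, 0]}
    - {"grip": 5, "translation": [2, 0, 0], "angular": [0, 0, 0]}
    - {"grip": 5, "translation": [0, 0, 0], "angular": [0, 0, 0]}

```text
clock: 19.15
eef_pos: [0.5515, -0.0094, 0.0747]
eef_rot: [[0.989, -0.146, -0.008], [-0.146, -0.989, 0.003], [-0.008, -0.002, -1.0]]
contact_force: [-0.5, -0.1, -2.1]
grip_width: 0.0174
finger_force: 59.9
```

Run:
```python
from a import *
from h import *
go(*TL(tc+.114*tx+[0,0,.0045],-8.3,1.5))
b,d=grab('scene'); P=pts('scene',d); h=cv2.cvtColor(b,cv2.COLOR_BGR2HSV)
s=state(); r=(P-np.array(s['eef_pos']))@np.array(s['eef_rot'])-o; 
m=(d>0)&(h[...,1]>95)&(abs(r[...,0])<.1)&(abs(r[...,1])<.06)&(r[...,2]<.0)&(r[...,2]>-.05)
n,l,st,c=cv2.connectedComponentsWithStats(m.astype(np.uint8))
for i in range(1,n):
    if st[i,4]>8: print(st[i,4],st[i,:4],np.median(r[l==i],0).round(4),'rows',np.percentile(r[l==i],[5,95],axis=0).round(3).tolist())
```

```text
0.010681682170900778 [ 0.319  0.001  0.005  0.523 -0.005  0.458  0.006  0.361]
clk 19.15 from [ 0.5515 -0.0094  0.0747] dist mm 1 rot [-0.1 -0.  -0.1] trans in start axes [ 0.9 -0.1  0.1] trans in end axes [ 0.9 -0.1  0.1] F [-0.5 -0.1 -2.1] w 17.4
40 [235 240  10   5] [ 0.0324  0.0278 -0.0236] rows [[0.026, 0.02, -0.028], [0.037, 0.036, -0.02]]
30 [256 240   9   4] [ 0.0353 -0.0197 -0.0238] rows [[0.03, -0.028, -0.028], [0.039, -0.012, -0.021]]
```

Emit:
drive_tool:
  series:
    - {"grip": 5, "translation": [2, 0, 0], "angular": [0, 0, 0]}
    - {"grip": 5, "translation": [2, 0, 0], "angular": [0, 0, 0]}
    - {"grip": 5, "translation": [0, 0, 0], "angular": [0, 0, 0]}

```text
clock: 19.58
eef_pos: [0.5556, -0.0098, 0.0748]
eef_rot: [[0.989, -0.146, -0.008], [-0.146, -0.989, 0.003], [-0.008, -0.002, -1.0]]
contact_force: [0.5, 0.3, -2.8]
grip_width: 0.0175
finger_force: 59.9
```

Emit:
drive_tool:
  series:
    - {"grip": 5, "translation": [2, 0, 0], "angular": [0, 0, 0]}
    - {"grip": 5, "translation": [1, 0, 0], "angular": [0, 0, 0]}
    - {"grip": 5, "translation": [0, 0, 0], "angular": [0, 0, 0]}

```text
clock: 19.95
eef_pos: [0.557, -0.0099, 0.0747]
eef_rot: [[0.989, -0.146, -0.01], [-0.146, -0.989, 0.004], [-0.011, -0.002, -1.0]]
contact_force: [-4.6, 1.5, 3.3]
grip_width: 0.0175
finger_force: 59.9
```

```bash
cat > look.py <<'E'
from a import *
from h import *
def look(name='scene'):
    b,d=grab(name); P=pts(name,d); h=cv2.cvtColor(b,cv2.COLOR_BGR2HSV)
    s=state(); r=(P-np.array(s['eef_pos']))@np.array(s['eef_rot'])-o; t=(P-tc)@rz(-8.3)
    m=(d>0)&(h[...,1]>95)&(abs(t[...,0])<.14)&(abs(t[...,1])<.066)&(P[...,2]<.3)
    n,l,st,c=cv2.connectedComponentsWithStats(m.astype(np.uint8))
    for i in range(1,n):
        if st[i,4]>8: print(name,st[i,4],st[i,:4],'scoop fr',np.median(r[l==i],0).round(3),'tub fr',np.median(t[l==i],0).round(3),np.percentile(t[l==i],[5,95],axis=0).round(3).tolist())
    return b
if __name__=='__main__': look('scene'); look('top')
E
python3 look.py
```

```text
0.010495036101647016 [ 0.32   0.001  0.005  0.523 -0.005  0.458  0.006  0.361]
scene 24 [230 161   7   4] scoop fr [-0.098  0.033 -0.165] tub fr [-0.028 -0.033  0.172] [[-0.031, -0.039, 0.169], [-0.025, -0.025, 0.176]]
scene 20 [232 171  11   3] scoop fr [-0.059  0.026 -0.163] tub fr [ 0.011 -0.026  0.169] [[0.008, -0.036, 0.165], [0.013, -0.015, 0.171]]
scene 38 [237 240   9   5] scoop fr [ 0.027  0.025 -0.025] tub fr [ 0.096 -0.025  0.031] [[0.09, -0.033, 0.027], [0.101, -0.017, 0.033]]
scene 26 [255 240   9   5] scoop fr [ 0.031 -0.017 -0.025] tub fr [0.1   0.017 0.03 ] [[0.094, 0.01, 0.028], [0.105, 0.026, 0.033]]
```

Run:
```python
from a import *
s=state(); R=np.array(s['eef_rot']); org=np.array(s['eef_pos'])+R@o; print(org,((org-tc)@rz(-8.3)).round(4))
yaw=-8.4
def back(b,pitch): return T(b+rz(yaw)@Ro.from_euler('y',pitch,degrees=True).as_matrix()@np.array([.05,0,0]),yaw,pitch)
b=org-rz(yaw)[:,0]*.05; b[2]=.006
rows([back(b-.001*tx+[0,0,.001],-5),back(b-.003*tx+[0,0,.002],-15),back(b-.008*tx+[0,0,.05],-16)],[2,4,5])
```

```text
0.010496015511870727 [ 0.32   0.001  0.005  0.523 -0.005  0.458  0.006  0.361]
[ 0.63845523 -0.02127716  0.00574825] [0.0686 0.0001 0.0057]
11
[-4.3, -0.1, 2.2] [-0.1, 3.3, 0.0]
[-4.4, -0.1, 2.0] [-0.0, 3.3, 0.0]
[-3.2, 0.0, 1.4] [-0.0, 2.5, 0.0]
[-3.4, 0.0, 1.2] [-0.0, 2.5, 0.0]
[-3.3, 0.0, 1.1] [-0.0, 2.5, 0.0]
[-3.4, 0.0, 1.0] [-0.0, 2.5, 0.0]
[1.4, 0.0, -9.4] [-0.0, 0.2, 0.0]
[1.5, 0.0, -9.4] [-0.0, 0.2, 0.0]
[1.5, 0.0, -9.4] [-0.0, 0.2, 0.0]
[1.6, 0.0, -9.3] [-0.0, 0.2, 0.0]
[1.6, 0.0, -9.4] [-0.0, 0.2, 0.0]
pred q [-0.23  0.29  0.21  2.21 -0.04  0.35 -1.65] err [-0.0, -0.0, -0.0, 0.0, -0.0, 0.0]
```

Emit:
drive_tool:
  series:
    - {"grip": 5, "translation": [-4, 0, 2], "angular": [0, 3, 0]}
    - {"grip": 5, "translation": [-4, 0, 2], "angular": [0, 3, 0]}
    - {"grip": 5, "translation": [-3.4, 0, 1.3], "angular": [0, 2.7, 0]}
    - {"grip": 5, "translation": [-3.5, 0, 1.2], "angular": [0, 2.6, 0]}
    - {"grip": 5, "translation": [-3.4, 0, 1], "angular": [0, 2.6, 0]}
    - {"grip": 5, "translation": [-3.4, 0, 0.5], "angular": [0, 2.6, 0]}
    - {"grip": 5, "translation": [0, 0, 0], "angular": [0, 0, 0]}

```text
clock: 20.92
eef_pos: [0.5363, -0.0071, 0.0639]
eef_rot: [[0.951, -0.145, 0.271], [-0.14, -0.989, -0.038], [0.274, -0.001, -0.962]]
contact_force: [-0.3, 0.6, -3.9]
grip_width: 0.0176
finger_force: 59.9
```

```bash
python3 look.py | grep -v '0.1[67]'
python3 - <<'E'
from look import *
print(np.round(state()['q'],2))
b,_=grab('scene'); cv2.imwrite('pics/tilt.png',cv2.resize(b[170:270,205:290],(510,600)))
E
```

```text
0.011463072971242317 [ 0.321  0.001  0.004  0.524 -0.006  0.458  0.008  0.363]
scene 302 [241 223  30  19] scoop fr [ 0.019 -0.007 -0.02 ] tub fr [0.076 0.006 0.046] [[0.047, -0.015, 0.034], [0.109, 0.039, 0.057]]
scene 52 [236 239  11   6] scoop fr [ 0.066  0.027 -0.017] tub fr [ 0.124 -0.027  0.056] [[0.117, -0.037, 0.05], [0.13, -0.018, 0.059]]
top 48 [266 129   8   7] scoop fr [ 0.06   0.025 -0.019] tub fr [ 0.117 -0.026  0.056] [[0.108, -0.036, 0.05], [0.126, -0.015, 0.063]]
top 42 [255 135   7   7] scoop fr [ 0.038 -0.007 -0.024] tub fr [0.094 0.007 0.055] [[0.087, -0.002, 0.05], [0.104, 0.016, 0.06]]
top 43 [245 143   7   7] scoop fr [ 0.01  -0.035 -0.026] tub fr [0.066 0.035 0.05 ] [[0.059, 0.026, 0.044], [0.075, 0.044, 0.055]]
top 93 [250 151  14  14] scoop fr [-0.024 -0.006 -0.025] tub fr [0.036 0.006 0.039] [[0.021, -0.014, 0.032], [0.052, 0.023, 0.044]]
0.011423930697882579 [ 0.321  0.001  0.004  0.524 -0.006  0.458  0.008  0.363]
[-0.25  0.39  0.2   2.21 -0.06  0.28 -1.74]
```

View pics/tilt.png

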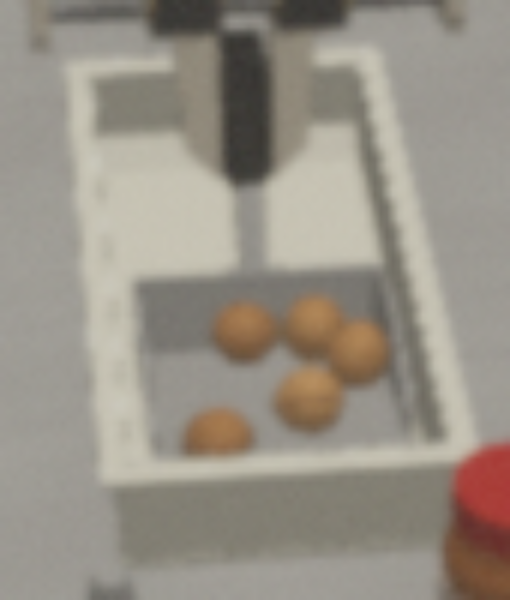

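All five are in the scoop, but one at (218,435) is balanced between the lip and the wall. I'll draw back inside the tub so it either rolls in or drops back.

Emit:
drive_tool:
  series:
    - {"grip": 5, "translation": [-2, 0, -0.8], "angular": [0, 0, 0]}
    - {"grip": 5, "translation": [-4, 0, -1.4], "angular": [0, 0, 0]}
    - {"grip": 5, "translation": [-6, 0, -2], "angular": [0, 0, 0]}
    - {"grip": 5, "translation": [-6, 0, -2], "angular": [0, 0, 0]}
    - {"grip": 5, "translation": [-6, 0, -2], "angular": [0, 0, 0]}
    - {"grip": 5, "translation": [-3, 0, -1], "angular": [0, 0, 0]}
    - {"grip": 5, "translation": [-1, 0, 0], "angular": [0, 0, 0]}
    - {"grip": 5, "translation": [0, 0, 0], "angular": [0, 0, 0]}

```text
clock: 22.08
eef_pos: [0.5088, -0.0029, 0.0655]
eef_rot: [[0.951, -0.146, 0.274], [-0.141, -0.989, -0.038], [0.276, -0.002, -0.961]]
contact_force: [-0.2, -0.3, -3.2]
grip_width: 0.0175
finger_force: 59.9
```

```bash
python3 look.py | grep -v '0.1[67]'
python3 - <<'E'
from look import *
print(np.round(state()['q'],2))
b,_=grab('scene'); cv2.imwrite('pics/tilt2.png',cv2.resize(b[170:270,205:290],(510,600)))
E
```

```text
0.01239956051459862 [ 0.321  0.001  0.005  0.524 -0.006  0.458  0.008  0.364]
scene 64 [240 213   9   9] scoop fr [-0.023  0.009 -0.02 ] tub fr [ 0.009 -0.009  0.036] [[-0.0, -0.018, 0.029], [0.015, 0.001, 0.042]]
scene 174 [253 212  15  16] scoop fr [ 0.    -0.025 -0.022] tub fr [0.031 0.025 0.044] [[-0.0, 0.013, 0.034], [0.056, 0.042, 0.053]]
scene 45 [232 238   9   7] scoop fr [0.045 0.035 0.012] tub fr [ 0.082 -0.035  0.024] [[0.077, -0.044, 0.018], [0.087, -0.026, 0.029]]
top 143 [243 151  13  22] scoop fr [-0.009 -0.027 -0.026] tub fr [0.02  0.027 0.046] [[-0.008, 0.014, 0.035], [0.048, 0.041, 0.054]]
top 45 [255 167   8   7] scoop fr [-0.031  0.007 -0.025] tub fr [-0.001 -0.007  0.039] [[-0.009, -0.016, 0.033], [0.008, 0.002, 0.043]]
0.01239736202379553 [ 0.321  0.001  0.005  0.524 -0.006  0.458  0.008  0.364]
[-0.28  0.35  0.22  2.27 -0.05  0.25 -1.76]
```

View pics/tilt2.png

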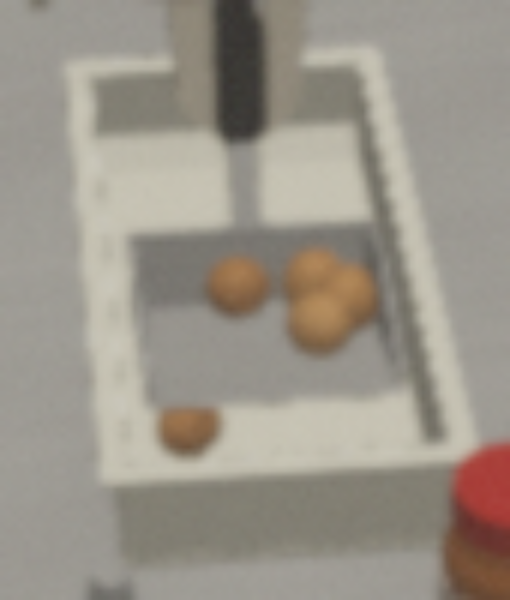

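Four chestnuts are settled in the back of the scoop, at (240,285) and (315–350,270–320). One is back on the tub floor at (190,430). Lifting slowly.

Emit:
drive_tool:
  series:
    - {"grip": 5, "translation": [0.6, 0, -2], "angular": [0, 0, 0]}
    - {"grip": 5, "translation": [1.4, 0, -5], "angular": [0, 0, 0]}
    - {"grip": 5, "translation": [2.8, 0, -9.6], "angular": [0, 0, 0]}
    - {"grip": 5, "translation": [3.6, 0, -12.5], "angular": [0, 0, 0]}
    - {"grip": 5, "translation": [4.3, 0, -15], "angular": [0, 0, 0]}
    - {"grip": 5, "translation": [4.3, 0, -15], "angular": [0, 0, 0]}
    - {"grip": 5, "translation": [4.3, 0, -15], "angular": [0, 0, 0]}
    - {"grip": 5, "translation": [4.3, 0, -15], "angular": [0, 0, 0]}
    - {"grip": 5, "translation": [4.3, 0, -15], "angular": [0, 0, 0]}
    - {"grip": 5, "translation": [4.3, 0, -15], "angular": [0, 0, 0]}
    - {"grip": 5, "translation": [3.5, 0, -12], "angular": [0, 0, 0]}
    - {"grip": 5, "translation": [1.4, 0, -5], "angular": [0, 0, 0]}
    - {"grip": 5, "translation": [0, 0, 0], "angular": [0, 0, 0]}

```text
clock: 23.85
eef_pos: [0.5086, -0.0032, 0.2074]
eef_rot: [[0.951, -0.146, 0.274], [-0.141, -0.989, -0.038], [0.277, -0.002, -0.961]]
contact_force: [0.3, -0.5, -2.5]
grip_width: 0.0181
finger_force: 59.9
```

```bash
python3 look.py|cut -c1-110
python3 - <<'E'
from a import *
s=state(); print(np.round(s['q'],2)); 
rows([T(B+[0,0,.185]-rz(20)[:,0]*.085,20,-15)],[16])
E
```

```text
0.010569725046066614 [ 0.317  0.003  0.005  0.523 -0.013  0.456  0.009  0.365]
scene 188 [253 163  17  16] scoop fr [ 0.003 -0.025 -0.022] tub fr [0.034 0.024 0.186] [[0.0, 0.012, 0.176], [
scene 72 [240 164  10  10] scoop fr [-0.022  0.008 -0.02 ] tub fr [ 0.009 -0.009  0.178] [[-0.0, -0.017, 0.17]
scene 61 [232 236   9   9] scoop fr [0.005 0.035 0.146] tub fr [ 0.081 -0.035  0.025] [[0.074, -0.044, 0.019],
top 178 [241 140  15  25] scoop fr [-0.008 -0.027 -0.026] tub fr [0.019 0.027 0.186] [[-0.009, 0.013, 0.177], 
top 57 [255 157   9   9] scoop fr [-0.031  0.007 -0.025] tub fr [-0.001 -0.007  0.181] [[-0.01, -0.017, 0.175]
0.010602819010099091 [ 0.317  0.003  0.005  0.523 -0.013  0.456  0.009  0.365]
[-0.37  0.08  0.29  2.17  0.07  0.62 -1.85]
16
[-2.1, 23.3, -2.0] [0.5, 0.0, -1.7]
[-2.8, 23.2, -2.2] [0.5, -0.0, -1.7]
[-3.4, 23.2, -2.4] [0.4, -0.0, -1.7]
[-4.2, 22.9, -2.6] [0.5, 0.0, -1.7]
[-4.8, 22.9, -2.7] [0.5, 0.0, -1.7]
[-5.5, 22.6, -3.0] [0.5, 0.0, -1.7]
[-6.1, 22.5, -3.1] [0.5, 0.0, -1.7]
[-6.9, 22.2, -3.4] [0.5, 0.0, -1.8]
[-7.5, 22.0, -3.5] [0.4, 0.0, -1.7]
[-8.2, 21.7, -3.7] [0.5, 0.0, -1.7]
[-8.8, 21.4, -3.9] [0.5, 0.0, -1.7]
[-9.4, 21.2, -4.1] [0.5, 0.0, -1.7]
[-10.1, 20.8, -4.3] [0.5, 0.0, -1.7]
[-10.7, 20.4, -4.4] [0.5, 0.0, -1.7]
[-11.2, 20.1, -4.6] [0.4, 0.0, -1.7]
[-11.9, 19.7, -4.7] [0.5, 0.0, -1.7]
pred q [ 0.45  0.28  0.51  1.92 -0.5   0.97  0.07] err [-0.0, 0.0, -0.0, -0.0, -0.0, -0.0]
```

Emit:
drive_tool:
  series:
    - {"grip": 5, "translation": [-0.7, 8, -0.7], "angular": [0.2, 0, -0.6]}
    - {"grip": 5, "translation": [-1.4, 15.3, -1.3], "angular": [0.3, 0, -1.1]}
    - {"grip": 5, "translation": [-2.8, 23.2, -2.2], "angular": [0.5, 0, -1.7]}
    - {"grip": 5, "translation": [-3.4, 23.2, -2.4], "angular": [0.5, 0, -1.7]}
    - {"grip": 5, "translation": [-4.2, 23, -2.6], "angular": [0.5, 0, -1.7]}
    - {"grip": 5, "translation": [-4.8, 23, -2.7], "angular": [0.5, 0, -1.7]}
    - {"grip": 5, "translation": [-5.5, 22.6, -3], "angular": [0.5, 0, -1.7]}
    - {"grip": 5, "translation": [-6.1, 22.5, -3.1], "angular": [0.5, 0, -1.7]}
    - {"grip": 5, "translation": [-6.9, 22.2, -3.4], "angular": [0.5, 0, -1.8]}
    - {"grip": 5, "translation": [-7.5, 22, -3.5], "angular": [0.4, 0, -1.7]}
    - {"grip": 5, "translation": [-8.2, 21.7, -3.7], "angular": [0.5, 0, -1.7]}
    - {"grip": 5, "translation": [-8.8, 21.4, -3.9], "angular": [0.5, 0, -1.7]}
    - {"grip": 5, "translation": [-9.4, 21.2, -4.1], "angular": [0.5, 0, -1.7]}
    - {"grip": 5, "translation": [-10, 20.8, -4.3], "angular": [0.5, 0, -1.7]}
    - {"grip": 5, "translation": [-10.7, 20.4, -4.4], "angular": [0.5, 0, -1.7]}
    - {"grip": 5, "translation": [-11.2, 20, -4.6], "angular": [0.4, 0, -1.7]}
    - {"grip": 5, "translation": [-8, 13, -3], "angular": [0.3, 0, -1.1]}
    - {"grip": 5, "translation": [-4, 7, -1.7], "angular": [0.2, 0, -0.6]}
    - {"grip": 5, "translation": [0, 0, 0], "angular": [0, 0, 0]}

```text
clock: 26.32
eef_pos: [0.414, -0.3673, 0.2267]
eef_rot: [[0.904, 0.341, 0.259], [0.328, -0.94, 0.095], [0.276, -0.001, -0.961]]
contact_force: [-0.7, -0.1, -2.1]
grip_width: 0.0179
finger_force: 59.9
```

Run:
```python
from a import *
from h import *
s=state(); print(np.round(s['q'],2)); R=np.array(s['eef_rot']);p=np.array(s['eef_pos']); org=p+R@o; lip=org+R@np.array([.05,0,0]); print('org',org,'lip',lip)
a,d=grab('top'); b,d2=grab('scene')
cv2.imwrite('pics/bowl1.png',np.hstack([cv2.resize(a[80:230,290:420],(400,460)),cv2.resize(b[120:270,70:200],(400,460))]))
h=cv2.cvtColor(b,cv2.COLOR_BGR2HSV); P=pts('scene',d2); r=(P-p)@R-o
m=(d2>0)&(h[...,1]>95)&(np.abs(r[...,:2])<.06).all(-1)&(r[...,2]>-.06)&(r[...,2]<.02); n,l,st,_=cv2.connectedComponentsWithStats(m.astype(np.uint8))
for i in range(1,n):
    if st[i,4]>8: print(st[i,4],np.median(r[l==i],0).round(3))
X=pts('top',d); q=X[(d>0)&(abs(X[...,2]-.098)<.008)&(abs(X[...,0]-.585)<.1)&(X[...,1]<-.21)&(X[...,1]>-.4)]; print('bowl pts',len(q),q.min(0),q.max(0))
```

```text
0.010774672872316537 [ 0.306  0.002  0.004  0.516 -0.01   0.454  0.001  0.347]
[ 0.35  0.27  0.59  1.93 -0.52  0.96 -0.01]
org [ 0.50639832 -0.33315129  0.18430639] lip [ 0.55157433 -0.31676765  0.19811596]
194 [ 0.004 -0.022 -0.021]
80 [-0.023  0.009 -0.019]
bowl pts 312 [ 0.5026186  -0.38736583  0.0900533 ] [ 0.66977066 -0.21999043  0.10586127]
```

View pics/bowl1.png

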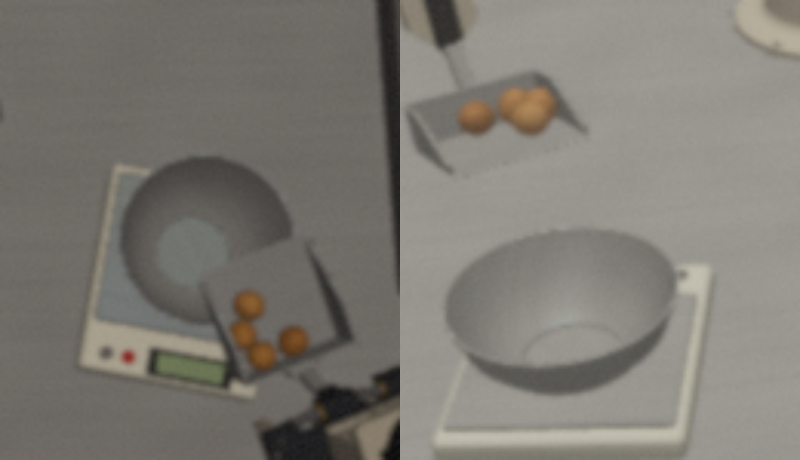

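All four are still in the scoop, with its lip over the bowl's near side. Planning the pour with the lip as the pivot.

Run:
```python
from a import *
B=np.array([.586,-.3035,0]); f=rz(20)[:,0]; y=20
W=[TL(B-.04*f+[0,0,.15],y,-8),TL(B-.036*f+[0,0,.125],y,0),TL(B-.034*f+[0,0,.124],y,12),TL(B-.034*f+[0,0,.124],y,24)]
rows(W,[4,4,4,4])
p,R=W[-1]; print('---')
rows(W+[TL(B-.032*f+[0,0,.126],y,48)],[4,4,4,4,5])
```

```text
0.010758003177089526 [ 0.306  0.002  0.004  0.516 -0.01   0.454  0.001  0.347]
16
[-1.9, 0.1, 7.2] [-0.0, -1.8, 0.0]
[-1.7, 0.1, 7.2] [-0.1, -1.7, 0.0]
[-1.5, 0.1, 7.2] [0.0, -1.8, 0.0]
[-1.3, 0.1, 7.3] [-0.0, -1.8, 0.0]
[2.7, -0.0, 1.9] [-0.0, -2.0, 0.0]
[2.8, -0.0, 1.8] [-0.0, -2.0, 0.0]
[2.9, -0.0, 1.6] [-0.0, -2.0, 0.0]
[2.9, -0.0, 1.6] [-0.0, -2.0, 0.0]
[4.8, -0.0, -6.3] [-0.0, -3.0, 0.0]
[4.5, -0.0, -6.5] [-0.0, -3.0, 0.0]
[4.1, -0.0, -6.7] [-0.0, -3.0, 0.0]
[3.7, -0.0, -7.0] [-0.0, -3.0, 0.0]
[4.3, -0.0, -6.5] [-0.0, -3.0, 0.0]
[4.0, -0.0, -6.8] [0.0, -3.0, 0.0]
[3.6, -0.0, -6.9] [0.0, -3.0, 0.0]
[3.2, -0.0, -7.2] [0.0, -3.0, 0.0]
pred q [-0.02  0.6   0.7   1.53 -0.03  1.35 -0.51] err [-0.0, 0.0, 0.0, 0.0, -0.0, 0.0]
---
21
[-1.9, 0.1, 7.2] [-0.0, -1.8, 0.0]
[-1.7, 0.1, 7.2] [-0.1, -1.7, 0.0]
[-1.5, 0.1, 7.2] [0.0, -1.8, 0.0]
[-1.3, 0.1, 7.3] [-0.0, -1.8, 0.0]
[2.7, -0.0, 1.9] [-0.0, -2.0, 0.0]
[2.8, -0.0, 1.8] [-0.0, -2.0, 0.0]
[2.9, -0.0, 1.6] [-0.0, -2.0, 0.0]
[2.9, -0.0, 1.6] [-0.0, -2.0, 0.0]
[4.8, -0.0, -6.3] [-0.0, -3.0, 0.0]
[4.5, -0.0, -6.5] [-0.0, -3.0, 0.0]
[4.1, -0.0, -6.7] [-0.0, -3.0, 0.0]
[3.7, -0.0, -7.0] [-0.0, -3.0, 0.0]
[4.3, -0.0, -6.5] [-0.0, -3.0, 0.0]
[4.0, -0.0, -6.8] [0.0, -3.0, 0.0]
[3.6, -0.0, -6.9] [0.0, -3.0, 0.0]
[3.2, -0.0, -7.2] [0.0, -3.0, 0.0]
[8.1, 0.0, -10.1] [0.0, -4.8, 0.0]
[7.3, 0.0, -10.8] [0.0, -4.8, 0.0]
[6.3, 0.0, -11.4] [0.0, -4.8, 0.0]
[5.3, 0.0, -11.8] [0.0, -4.8, 0.0]
[4.3, 0.0, -12.3] [0.0, -4.8, 0.0]
pred q [-0.07  0.89  0.72  1.17  0.11  1.76 -0.58] err [-0.0, 0.0, -0.0, 0.0, -0.0, -0.0]
```

Emit:
drive_tool:
  series:
    - {"grip": 5, "translation": [-1.9, 0, 7.2], "angular": [0, -1.8, 0]}
    - {"grip": 5, "translation": [-1.7, 0, 7.2], "angular": [0, -1.8, 0]}
    - {"grip": 5, "translation": [-1.5, 0, 7.2], "angular": [0, -1.8, 0]}
    - {"grip": 5, "translation": [-1.3, 0, 7.2], "angular": [0, -1.8, 0]}
    - {"grip": 5, "translation": [2.7, 0, 1.9], "angular": [0, -2, 0]}
    - {"grip": 5, "translation": [2.8, 0, 1.8], "angular": [0, -2, 0]}
    - {"grip": 5, "translation": [2.9, 0, 1.6], "angular": [0, -2, 0]}
    - {"grip": 5, "translation": [2.9, 0, 1.6], "angular": [0, -2, 0]}
    - {"grip": 5, "translation": [4.8, 0, -6.3], "angular": [0, -3, 0]}
    - {"grip": 5, "translation": [4.5, 0, -6.5], "angular": [0, -3, 0]}
    - {"grip": 5, "translation": [4.1, 0, -6.7], "angular": [0, -3, 0]}
    - {"grip": 5, "translation": [3.7, 0, -7], "angular": [0, -3, 0]}
    - {"grip": 5, "translation": [4.3, 0, -6.5], "angular": [0, -3, 0]}
    - {"grip": 5, "translation": [4, 0, -6.8], "angular": [0, -3, 0]}
    - {"grip": 5, "translation": [3.6, 0, -6.9], "angular": [0, -3, 0]}
    - {"grip": 5, "translation": [3.2, 0, -7.2], "angular": [0, -3, 0]}
    - {"grip": 5, "translation": [0, 0, 0], "angular": [0, 0, 0]}

```text
clock: 28.55
eef_pos: [0.4665, -0.3473, 0.2389]
eef_rot: [[0.863, 0.346, -0.369], [0.318, -0.938, -0.135], [-0.393, -0.001, -0.92]]
contact_force: [-0.2, -0.8, -2.1]
grip_width: 0.0177
finger_force: 59.9
```

Emit:
drive_tool:
  series:
    - {"grip": 5, "translation": [8.1, 0, -10.1], "angular": [0, -4.8, 0]}
    - {"grip": 5, "translation": [7.3, 0, -10.8], "angular": [0, -4.8, 0]}
    - {"grip": 5, "translation": [6.3, 0, -11.4], "angular": [0, -4.8, 0]}
    - {"grip": 5, "translation": [5.3, 0, -11.8], "angular": [0, -4.8, 0]}
    - {"grip": 5, "translation": [4.3, 0, -12.3], "angular": [0, -4.8, 0]}
    - {"grip": 5, "translation": [0, 0, 0], "angular": [0, 0, 0]}
    - {"grip": 5, "translation": [0, 0, 0], "angular": [0, 0, 0]}

```text
clock: 29.42
eef_pos: [0.5171, -0.3301, 0.2707]
eef_rot: [[0.64, 0.341, -0.688], [0.232, -0.94, -0.249], [-0.732, -0.0, -0.681]]
contact_force: [-0.9, -1.1, -2.1]
grip_width: 0.0174
finger_force: 59.9
```

Run:
```python
from a import *
from h import *
s=state(); print(np.round(s['q'],2)); R=np.array(s['eef_rot']);p=np.array(s['eef_pos']); org=p+R@o; print('org',org,'lip',org+R@np.array([.05,0,0]))
for n in('scene','top'):
    b,d2=grab(n)
    h=cv2.cvtColor(b,cv2.COLOR_BGR2HSV); P=pts(n,d2); r=(P-p)@R-o
    m=(d2>0)&(h[...,1]>95)&(abs(P[...,0]-.586)<.16)&(abs(P[...,1]+.3035)<.16)&(P[...,2]<.2); k,l,st,_=cv2.connectedComponentsWithStats(m.astype(np.uint8))
    for i in range(1,k):
        if st[i,4]>8: print(n,st[i,4],np.median(P[l==i],0).round(3),np.median(r[l==i],0).round(3))
```

```text
0.01055463129635309 [ 0.339  0.004 -0.001  0.531  0.01   0.465  0.007  0.371]
[-0.09  0.91  0.71  1.16  0.08  1.78 -0.67]
org [ 0.52330193 -0.3273361   0.16365166] lip [ 0.55532578 -0.31572075  0.1270517 ]
scene 224 [ 0.596 -0.311  0.061] [0.125 0.006 0.018]
top 35 [ 0.594 -0.275  0.063] [ 0.131 -0.025  0.006]
top 11 [ 0.563 -0.304  0.061] [ 0.105 -0.008  0.037]
top 10 [ 0.484 -0.237  0.031] [ 0.093 -0.099  0.096]
```

The chestnuts left the scoop and lie in the bowl. Retreating towards the tray.

Run:
```python
from a import *
B=np.array([.586,-.3035,0]); f=rz(20)[:,0]
s=state();R=np.array(s['eef_rot']);p=np.array(s['eef_pos'])
W=[(p+[0,0,.06],R),T(B-.1*f+[0,0,.22],20,0),T(tc-.01*tx+[0,0,.2],-8.4,0),T(O+[0,0,.11],-9,0)]
rows(W[:2],[3,6]); print('--'); rows(W,[3,6,12,10])
```

```text
0.010556247438929911 [ 0.339  0.004 -0.001  0.531  0.01   0.465  0.007  0.371]
9
[-14.6, 0.0, -13.6] [0.0, 0.0, 0.0]
[-14.7, 0.0, -13.7] [0.0, 0.0, 0.0]
[-14.6, 0.0, -13.6] [0.0, 0.0, 0.0]
[-7.0, -0.1, 18.5] [-0.0, 8.0, -0.0]
[-9.5, -0.2, 17.4] [-0.0, 8.0, -0.0]
[-11.9, -0.1, 15.9] [-0.0, 8.0, -0.1]
[-13.9, -0.2, 14.0] [-0.0, 8.0, 0.0]
[-15.8, -0.1, 12.0] [-0.0, 8.0, -0.0]
[-17.3, -0.2, 9.7] [-0.0, 8.0, -0.0]
pred q [ 0.16  0.31  0.68  1.73 -0.23  1.17 -0.25] err [0.0, 0.0, 0.0, 0.0, -0.0, 0.0]
--
31
[-14.6, 0.0, -13.6] [0.0, 0.0, 0.0]
[-14.7, 0.0, -13.7] [0.0, 0.0, 0.0]
[-14.6, 0.0, -13.6] [0.0, 0.0, 0.0]
[-7.0, -0.1, 18.5] [-0.0, 8.0, -0.0]
[-9.5, -0.2, 17.4] [-0.0, 8.0, -0.0]
[-11.9, -0.1, 15.9] [-0.0, 8.0, -0.1]
[-13.9, -0.2, 14.0] [-0.0, 8.0, 0.0]
[-15.8, -0.1, 12.0] [-0.0, 8.0, -0.0]
[-17.3, -0.2, 9.7] [-0.0, 8.0, -0.0]
[15.5, -27.0, 2.0] [-0.0, 0.0, 2.4]
[14.3, -27.7, 1.9] [-0.1, 0.0, 2.3]
[13.3, -28.2, 1.9] [-0.0, 0.0, 2.4]
[12.0, -28.8, 1.9] [-0.1, 0.0, 2.4]
[10.8, -29.2, 1.9] [-0.0, 0.0, 2.3]
[9.6, -29.7, 1.8] [-0.1, 0.0, 2.4]
[8.4, -30.0, 1.8] [-0.0, 0.0, 2.3]
[7.2, -30.4, 1.8] [-0.0, 0.0, 2.4]
[5.9, -30.6, 1.8] [-0.1, 0.0, 2.4]
[4.6, -30.8, 1.8] [-0.0, 0.0, 2.3]
[3.4, -31.0, 1.7] [-0.1, 0.0, 2.4]
[2.0, -31.1, 1.7] [-0.0, 0.0, 2.4]
[-2.2, -32.5, 8.6] [-0.0, 0.0, 0.1]
[-2.2, -32.4, 8.6] [-0.0, 0.0, 0.0]
[-2.3, -32.5, 8.5] [-0.0, 0.0, 0.1]
[-2.3, -32.5, 8.6] [-0.0, 0.0, 0.0]
[-2.3, -32.5, 8.6] [-0.0, 0.0, 0.1]
[-2.3, -32.4, 8.6] [-0.0, 0.0, 0.0]
[-2.4, -32.5, 8.5] [-0.0, 0.0, 0.1]
[-2.4, -32.4, 8.6] [-0.0, 0.0, 0.1]
[-2.5, -32.5, 8.6] [-0.0, 0.0, 0.0]
[-2.4, -32.5, 8.6] [-0.0, 0.0, 0.1]
pred q [-0.87  0.45  0.35  1.74 -0.17  0.97 -2.12] err [-0.0, -0.0, -0.0, -0.0, -0.0, -0.0]
```

Emit:
drive_tool:
  series:
    - {"grip": 5, "translation": [-14.6, 0, -13.6], "angular": [0, 0, 0]}
    - {"grip": 5, "translation": [-14.6, 0, -13.6], "angular": [0, 0, 0]}
    - {"grip": 5, "translation": [-14.6, 0, -13.6], "angular": [0, 0, 0]}
    - {"grip": 5, "translation": [-7, 0, 18.5], "angular": [0, 8, 0]}
    - {"grip": 5, "translation": [-9.5, 0, 17.4], "angular": [0, 8, 0]}
    - {"grip": 5, "translation": [-12, 0, 16], "angular": [0, 8, 0]}
    - {"grip": 5, "translation": [-14, 0, 14], "angular": [0, 8, 0]}
    - {"grip": 5, "translation": [-16, 0, 12], "angular": [0, 8, 0]}
    - {"grip": 5, "translation": [-17, 0, 10], "angular": [0, 8, 0]}
    - {"grip": 5, "translation": [0, 0, 0], "angular": [0, 0, 0]}

```text
clock: 30.78
eef_pos: [0.4086, -0.3702, 0.2873]
eef_rot: [[0.943, 0.333, 0.016], [0.333, -0.943, 0.006], [0.017, -0.0, -1.0]]
contact_force: [-0.3, -0.3, -1.0]
grip_width: 0.0179
finger_force: 59.9
```

Emit:
drive_tool:
  series:
    - {"grip": 5, "translation": [15.5, -27, 2], "angular": [0, 0, 2.4]}
    - {"grip": 5, "translation": [14.5, -27.5, 2], "angular": [0, 0, 2.4]}
    - {"grip": 5, "translation": [13, -28, 2], "angular": [0, 0, 2.4]}
    - {"grip": 5, "translation": [12, -29, 2], "angular": [0, 0, 2.4]}
    - {"grip": 5, "translation": [11, -29, 2], "angular": [0, 0, 2.4]}
    - {"grip": 5, "translation": [9.5, -29.5, 2], "angular": [0, 0, 2.4]}
    - {"grip": 5, "translation": [8.5, -30, 2], "angular": [0, 0, 2.4]}
    - {"grip": 5, "translation": [7, -30.5, 2], "angular": [0, 0, 2.4]}
    - {"grip": 5, "translation": [6, -30.5, 2], "angular": [0, 0, 2.4]}
    - {"grip": 5, "translation": [4.5, -31, 2], "angular": [0, 0, 2.4]}
    - {"grip": 5, "translation": [3.5, -31, 2], "angular": [0, 0, 2.4]}
    - {"grip": 5, "translation": [2, -31, 2], "angular": [0, 0, 2.4]}
    - {"grip": 5, "translation": [0, 0, 0], "angular": [0, 0, 0]}

```text
clock: 32.4
eef_pos: [0.4803, 0.0041, 0.2653]
eef_rot: [[0.989, -0.147, 0.014], [-0.147, -0.989, 0.006], [0.013, -0.008, -1.0]]
contact_force: [-0.6, 0.0, -1.8]
grip_width: 0.0177
finger_force: 59.9
```

Run:
```python
from a import *
from h import *
s=state(); print(s['clock'],np.round(s['q'],2),s['eef_pos']); rows([T(O+[0,0,.11],-9,0)],[9])
n='scene'; b,d2=grab(n); np.savez('after',im=b,d=d2)
h=cv2.cvtColor(b,cv2.COLOR_BGR2HSV); P=pts(n,d2)
B=np.array([.586,-.3035])
for th in(95,110,125):
    m=(d2>0)&(h[...,1]>th)&(abs(P[...,0]-.586)<.12)&(abs(P[...,1]+.3035)<.12)&(P[...,2]<.2)
    m=cv2.erode(m.astype(np.uint8),np.ones((3,3))) if th>100 else m.astype(np.uint8)
    k,l,st,_=cv2.connectedComponentsWithStats(m)
    print(th,[(int(st[i,4]),st[i,2:4].tolist(),np.median(P[l==i],0).round(3).tolist()) for i in range(1,k) if st[i,4]>5])
# bowl check top
a,d=grab('top'); X=pts('top',d); q=X[(d>0)&(abs(X[...,2]-.098)<.01)&(abs(X[...,0]-.585)<.11)&(X[...,1]<-.2)&(X[...,1]>-.41)]; print('bowl',cv2.minEnclosingCircle(q[:,:2].astype(np.float32)),np.percentile(q[:,2],98))
h=cv2.cvtColor(a,cv2.COLOR_BGR2HSV); m=((d>0)&(h[...,1]>100)&(abs(X[...,0]-.586)<.09)&(abs(X[...,1]+.3035)<.09)).astype(np.uint8); k,l,st,_=cv2.connectedComponentsWithStats(m)
print('top',[(int(st[i,4]),st[i,2:4].tolist(),np.median(X[l==i],0).round(3).tolist()) for i in range(1,k) if st[i,4]>5])
```

```text
0.012980781139836958 [ 0.31   0.001  0.005  0.518 -0.01   0.457  0.004  0.351]
32.4 [-0.52  0.12  0.5   1.96 -0.07  1.07 -1.71] [0.4803354  0.00406942 0.26529868]
9
[-2.7, -35.7, 9.7] [-0.1, 0.0, 0.1]
[-2.8, -35.7, 9.6] [-0.0, 0.1, 0.0]
[-2.7, -35.7, 9.6] [-0.1, -0.0, 0.1]
[-2.9, -35.7, 9.5] [-0.0, 0.0, 0.0]
[-2.8, -35.8, 9.6] [-0.1, 0.0, 0.1]
[-2.9, -35.7, 9.5] [-0.0, 0.1, 0.1]
[-3.0, -35.7, 9.5] [-0.1, -0.0, 0.0]
[-3.0, -35.8, 9.4] [-0.0, 0.0, 0.1]
[-3.1, -35.7, 9.4] [-0.1, 0.0, 0.0]
pred q [-0.85  0.44  0.32  1.75 -0.15  0.97 -2.14] err [-0.0, -0.0, -0.0, -0.0, -0.0, -0.0]
95 [(223, [28, 17], [0.596, -0.311, 0.061])]
110 [(77, [11, 13], [0.59, -0.315, 0.061]), (16, [6, 4], [0.603, -0.282, 0.063])]
125 [(10, [6, 4], [0.57, -0.313, 0.061])]
bowl ((0.5865353941917419, -0.3031638264656067), 0.08530691266059875) 0.10408892616118422
top [(99, [14, 13], [0.604, -0.288, 0.062]), (93, [10, 16], [0.576, -0.314, 0.062])]
```

The bowl hasn't moved, and the chestnut area matches four. Moving over the tray.

Emit:
drive_tool:
  series:
    - {"grip": 5, "translation": [-2.7, -35.7, 9.6], "angular": [-0.1, 0, 0.1]}
    - {"grip": 5, "translation": [-2.8, -35.7, 9.6], "angular": [0, 0, 0]}
    - {"grip": 5, "translation": [-2.8, -35.7, 9.6], "angular": [-0.1, 0, 0.1]}
    - {"grip": 5, "translation": [-2.8, -35.7, 9.6], "angular": [0, 0, 0]}
    - {"grip": 5, "translation": [-2.8, -35.7, 9.6], "angular": [-0.1, 0, 0.1]}
    - {"grip": 5, "translation": [-2.9, -35.7, 9.5], "angular": [0, 0, 0]}
    - {"grip": 5, "translation": [-3, -35.7, 9.5], "angular": [-0.1, 0, 0.1]}
    - {"grip": 5, "translation": [-3, -35.7, 9.5], "angular": [0, 0, 0.1]}
    - {"grip": 5, "translation": [-3, -35.7, 9.5], "angular": [0, 0, 0]}
    - {"grip": 5, "translation": [0, 0, 0], "angular": [0, 0, 0]}
    - {"grip": 5, "translation": [0, 0, 0], "angular": [0, 0, 0]}

```text
clock: 33.88
eef_pos: [0.5067, 0.3209, 0.1798]
eef_rot: [[0.987, -0.163, 0.014], [-0.163, -0.987, -0.002], [0.014, 0.0, -1.0]]
contact_force: [0.7, -1.5, -1.4]
grip_width: 0.0182
finger_force: 59.9
```

Run:
```python
from a import *
from h import *
s=state(); p=np.array(s['eef_pos']);R=np.array(s['eef_rot']); print(s['clock'],np.round(s['q'],2)); go(*T(O,-9,0))
b,d=grab('scene');P=pts('scene',d);q=P[(d>0)]
t=(q-p)@R
f=t[(t[:,0]-o[0]>-.03)&(abs(t[:,0]-o[0])<.045)&(abs(t[:,1]-o[1])<.04)&(abs(t[:,2]-o[2])<.02)]
A=np.c_[f[:,0]-o[0],f[:,1]-o[1],np.ones(len(f))]; c=np.linalg.lstsq(A,f[:,2],rcond=None)[0]
for _ in range(3):
    k=abs(f[:,2]-A@c)<.004; c=np.linalg.lstsq(A[k],f[k,2],rcond=None)[0]
print('pitch rel tool',np.degrees(c[0]),'roll',np.degrees(c[1]),'z',c[2],'(was 1.09,-.1,.0654)',k.sum())
w=t[(abs(t[:,0]-o[0])<.08)&(abs(t[:,1]-o[1])<.07)&(t[:,2]>.015)&(t[:,2]<.075)]
print(np.percentile(w,[1,99],axis=0).round(4).tolist())
```

```text
0.00967034071902828 [ 0.318  0.002  0.004  0.523 -0.006  0.456  0.004  0.36 ]
33.875 [-0.86  0.43  0.31  1.76 -0.15  0.97 -2.22]
clk 33.875 from [0.5067 0.3209 0.1798] dist mm 109 rot [ 0.   0.2 -0.4] trans in start axes [ -4.2  -4.7 109.2] trans in end axes [ -4.6  -4.7 109.2] F [ 0.7 -1.5 -1.4] w 18.2
pitch rel tool 1.6534168146055772 roll 0.019882613140443726 z 0.06633781429421348 (was 1.09,-.1,.0654) 528
[[0.0249, -0.0509, 0.0229], [0.1329, 0.0514, 0.0698]]
```

Emit:
drive_tool:
  series:
    - {"grip": 5, "translation": [-2, -2, 10], "angular": [0, 0.4, -0.2]}
    - {"grip": 5, "translation": [-2, -2, 18], "angular": [0, 0.4, -0.1]}
    - {"grip": 5, "translation": [0, 0, 20], "angular": [0, 0, 0]}
    - {"grip": 5, "translation": [0, 0, 20], "angular": [0, 0, 0]}
    - {"grip": 5, "translation": [0, 0, 18], "angular": [0, 0, 0]}
    - {"grip": 5, "translation": [0, 0, 10], "angular": [0, 0, 0]}
    - {"grip": 5, "translation": [0, 0, 5], "angular": [0, 0, 0]}
    - {"grip": 5, "translation": [0, 0, 2], "angular": [0, 0, 0]}
    - {"grip": 5, "translation": [0, 0, 0], "angular": [0, 0, 0]}

```text
clock: 35.05
eef_pos: [0.5054, 0.3273, 0.0771]
eef_rot: [[0.987, -0.156, 0.028], [-0.156, -0.988, -0.002], [0.028, -0.002, -1.0]]
contact_force: [0.8, -0.3, -2.2]
grip_width: 0.0179
finger_force: 59.9
```

Emit:
drive_tool:
  series:
    - {"grip": 5, "translation": [0, 0, 1], "angular": [0, 0, 0]}
    - {"grip": 5, "translation": [0, 0, 1], "angular": [0, 0, 0]}
    - {"grip": 5, "translation": [0, 0, 1], "angular": [0, 0, 0]}
    - {"grip": 5, "translation": [0, 0, 0], "angular": [0, 0, 0]}

```text
clock: 35.55
eef_pos: [0.5051, 0.327, 0.0736]
eef_rot: [[0.987, -0.156, 0.027], [-0.156, -0.988, -0.003], [0.027, -0.001, -1.0]]
contact_force: [0.3, -0.6, -1.8]
grip_width: 0.0176
finger_force: 59.9
```

Emit:
drive_tool:
  series:
    - {"grip": 5, "translation": [0, 0, 1], "angular": [0, 0, 0]}
    - {"grip": 5, "translation": [0, 0, 0], "angular": [0, 0, 0]}

```text
clock: 35.8
eef_pos: [0.5051, 0.327, 0.0725]
eef_rot: [[0.987, -0.156, 0.027], [-0.156, -0.988, -0.003], [0.027, -0.001, -1.0]]
contact_force: [-0.4, 0.1, -2.2]
grip_width: 0.0176
finger_force: 59.9
```

Emit:
drive_tool:
  series:
    - {"grip": 5, "translation": [0, 0, 1], "angular": [0, 0, 0]}
    - {"grip": 5, "translation": [0, 0, 0], "angular": [0, 0, 0]}

```text
clock: 36.05
eef_pos: [0.5053, 0.3271, 0.0717]
eef_rot: [[0.987, -0.156, 0.027], [-0.156, -0.988, -0.003], [0.027, -0.001, -1.0]]
contact_force: [-0.4, 1.1, -0.8]
grip_width: 0.0178
finger_force: 59.9
```

Emit:
drive_tool:
  series:
    - {"grip": 5, "translation": [0, 0, 0.5], "angular": [0, 0, 0]}
    - {"grip": 60, "translation": [0, 0, 0], "angular": [0, 0, 0]}
    - {"grip": 60, "translation": [0, 0, 0], "angular": [0, 0, 0]}
    - {"grip": 60, "translation": [0, 0, 0], "angular": [0, 0, 0]}
    - {"grip": 60, "translation": [0, 0, 0], "angular": [0, 0, 0]}
    - {"grip": 60, "translation": [0, 0, 0], "angular": [0, 0, 0]}
    - {"grip": 60, "translation": [0, 0, 0], "angular": [0, 0, 0]}

```text
clock: 36.92
eef_pos: [0.5053, 0.327, 0.0711]
eef_rot: [[0.987, -0.156, 0.027], [-0.156, -0.988, -0.003], [0.027, -0.001, -1.0]]
contact_force: [0.7, 0.4, 0.9]
grip_width: 0.06
finger_force: 0.0
```

Emit:
drive_tool:
  series:
    - {"grip": 60, "translation": [0, 0, -10], "angular": [0, 0, 0]}
    - {"grip": 60, "translation": [0, 0, -20], "angular": [0, 0, 0]}
    - {"grip": 60, "translation": [0, 0, -25], "angular": [0, 0, 0]}
    - {"grip": 60, "translation": [0, 0, -30], "angular": [0, 0, 0]}
    - {"grip": 60, "translation": [0, 0, -30], "angular": [0, 0, 0]}
    - {"grip": 60, "translation": [0, 0, -20], "angular": [0, 0, 0]}
    - {"grip": 60, "translation": [0, 0, 0], "angular": [0, 0, 0]}

```text
clock: 37.8
eef_pos: [0.5031, 0.3284, 0.2095]
eef_rot: [[0.987, -0.156, 0.031], [-0.156, -0.988, 0.001], [0.031, -0.006, -1.0]]
contact_force: [-0.2, 0.4, -0.4]
grip_width: 0.0601
finger_force: 0.0
```

Run:
```python
from a import *
from h import *
s=state(); print(s['clock'],s['eef_pos'],s['grip_width'])
b,d=grab('scene');P=pts('scene',d);t=(P[d>0]-O)@rz(-9)
f=t[(t[:,0]>-.03)&(t[:,0]<.04)&(abs(t[:,1])<.04)&(abs(t[:,2])<.02)]
A=np.c_[f[:,:2],np.ones(len(f))]; c=np.linalg.lstsq(A,f[:,2],rcond=None)[0]
print('scoop floor slopes deg',np.degrees(c[:2]),'z above tray floor',c[2],len(f))
w=t[(abs(t[:,0])<.08)&(abs(t[:,1])<.07)&(t[:,2]>.008)&(t[:,2]<.05)]; print('extent',np.percentile(w,[1,99],axis=0).round(4).tolist())
# other objects: compare with start images (scene)
z=np.load('scene0.npz'); P0=pts('scene',z['d']); 
df=(np.abs(b.astype(int)-z['im'].astype(int)).max(-1)>45).astype(np.uint8); k,l,st,ce=cv2.connectedComponentsWithStats(df)
print([(int(st[i,4]),ce[i].round().tolist()) for i in range(1,k) if st[i,4]>25])
h=cv2.cvtColor(b,cv2.COLOR_BGR2HSV); u=(P-tc)@rz(-8.3); m=((d>0)&(h[...,1]>95)&(abs(u[...,0])<.14)&(abs(u[...,1])<.066)&(P[...,2]<.06)).astype(np.uint8)
k,l,st,_=cv2.connectedComponentsWithStats(m); print('tub',[(int(st[i,4]),np.median(u[l==i],0).round(3).tolist()) for i in range(1,k) if st[i,4]>8])
```

```text
0.010810765683006263 [ 0.318  0.002  0.004  0.524 -0.006  0.456  0.005  0.36 ]
37.8 [0.50307054 0.32838768 0.20948465] 0.060120045786218816
scoop floor slopes deg [-1.28362078 -0.22539077] z above tray floor 0.002582294356969785 487
extent [[-0.0581, -0.0507, 0.0083], [0.0398, 0.0531, 0.047]]
[(92, [187.0, 4.0]), (129, [214.0, 5.0]), (353, [188.0, 29.0]), (365, [215.0, 29.0]), (1723, [368.0, 84.0]), (336, [5.0, 66.0]), (37, [399.0, 65.0]), (132, [409.0, 87.0]), (242, [124.0, 230.0]), (85, [240.0, 227.0]), (180, [255.0, 231.0]), (100, [237.0, 241.0]), (30, [262.0, 243.0])]
tub [(60, [0.082, -0.035, 0.026])]
```

```bash
python3 -c "
from workcell import *
print(finish_job())"
```

```text
the job is handed in; nothing more can be done
None
```

I handed the job in at about 38 s: by image area four chestnuts are in the bowl (which hasn't moved) and the fifth is in the tub, and the scoop is flat in the middle of the tray with the other tools, jar and nozzle where they were; no verdict was returned.

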